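# Quarantine the rejected vials

### The job

First lift the cover off the vial tray and park it flat on the green mat, and turn the sprung clamp bar of the yellow carrier well aside (more than about 60 degrees). Then take every red-capped reject out of the crowded tray and stand it upright in the carrier's trough, gently, lift the bar back over the rejects and let it down gently on their caps, squarely along the trough, and put the cover back centred and square on the tray. The white-capped vials stay standing in their cells, no vial may fall over, and the other things on the bench are left alone.

Things in the scene. Friction and masses are not known exactly. Their poses are not given: they have to be found in the camera images.
- tray: fixed steel tray 210 x 126 mm; origin centre of underside, x along it. 5 (x) by 3 (y) cells of 40 mm pitch centred on the origin, floor 6 mm up, 3 mm partitions to 40 mm, long sides to 45 mm. Tall end walls (x = +-102 to 108 mm, flat lips outwards to 126 mm) reach 124 mm above the bench: the cover's underside rests on them, 6 mm above the caps.
- cover: loose slotted aluminium plate 270 x 150 x 4 mm, 0.4 kg, on the tray's end walls, length along the tray's x; origin centre of underside, x along its length. A black bridge handle stands on its middle along x: bar 100 mm long, 12 mm wide, from 32 to 44 mm above the origin, on two end posts.
- mat: green mat fixed on the bench, 310 x 190 x 4 mm, where the cover is parked; origin at the centre of its underside, x along its length.
- carrier: fixed yellow carrier, base 230 x 90 mm; origin centre of underside, x along it. In its middle a trough for up to three vials standing in a row along x: inside 124 mm long (x -62 to 62 mm), 40 mm wide, floor 6 mm up, walls to 45 mm above the bench. The clamp bar's post stands at x = -88 mm; the closed bar runs over the middle of the trough.
- clamp_bar (a joint): turning of the steel clamp bar (20 mm wide, 10 mm thick) about its upright post (rad): 0 = over the trough, along the carrier's +x; positive = counter-clockwise from above; turns either way to 1.6 and stays where left (light friction).
- bar_lift (a joint): height of the bar above its lowest position (m), 0 to 0.045; a spring draws it down with 3 N at 0, 6 N at the top, plus 2 N of weight. At 0 its underside is 113 mm above the bench; vials in the trough reach 118 mm, so it ends about 5 mm up on their caps and must be lifted higher to pass over them.
- bar_knob (a point): middle of the black upright knob (24 mm diameter, 40 mm tall) at the bar's free end, 20 mm above the bar's upper face, 176 mm from the pivot; moves with the bar. The knob's top is 163 mm above the bench when the bar is down.
- bar_pivot (a point): fixed point on the axis of the clamp bar's post, 113 mm above the bench.
- reject_1: amber vial, 34 mm diameter, 112 mm tall: body to 75 mm, thin neck, red cap 28 mm across from 82 to 112 mm above the origin (centre of the underside, z up); 70 g. A reject; two or three are in the tray. Neighbours stand 40 mm away on some sides; along either the tray's x or its y both sides are free for the fingers (empty cells).
- reject_2: amber vial, 34 mm diameter, 112 mm tall: body to 75 mm, thin neck, red cap 28 mm across from 82 to 112 mm above the origin (centre of the underside, z up); 70 g. A reject; two or three are in the tray. Neighbours stand 40 mm away on some sides; along either the tray's x or its y both sides are free for the fingers (empty cells).
- reject_3: amber vial, 34 mm diameter, 112 mm tall: body to 75 mm, thin neck, red cap 28 mm across from 82 to 112 mm above the origin (centre of the underside, z up); 70 g. A reject; two or three are in the tray. Neighbours stand 40 mm away on some sides; along either the tray's x or its y both sides are free for the fingers (empty cells).
- good_1: amber vial, 34 mm diameter, 112 mm tall: body to 75 mm, thin neck, white cap 28 mm across from 82 to 112 mm above the origin (centre of the underside, z up); 70 g. A good vial, to stay in its cell of the tray.
- good_2: amber vial, 34 mm diameter, 112 mm tall: body to 75 mm, thin neck, white cap 28 mm across from 82 to 112 mm above the origin (centre of the underside, z up); 70 g. A good vial, to stay in its cell of the tray.
- good_3: amber vial, 34 mm diameter, 112 mm tall: body to 75 mm, thin neck, white cap 28 mm across from 82 to 112 mm above the origin (centre of the underside, z up); 70 g. A good vial, to stay in its cell of the tray.
- good_4: amber vial, 34 mm diameter, 112 mm tall: body to 75 mm, thin neck, white cap 28 mm across from 82 to 112 mm above the origin (centre of the underside, z up); 70 g. A good vial, to stay in its cell of the tray.
- good_5: amber vial, 34 mm diameter, 112 mm tall: body to 75 mm, thin neck, white cap 28 mm across from 82 to 112 mm above the origin (centre of the underside, z up); 70 g. A good vial, to stay in its cell of the tray.
- good_6: amber vial, 34 mm diameter, 112 mm tall: body to 75 mm, thin neck, white cap 28 mm across from 82 to 112 mm above the origin (centre of the underside, z up); 70 g. A good vial, to stay in its cell of the tray.
- spray_bottle: white bottle with a blue cap, 56 mm diameter, 150 mm tall, bystander; origin at the centre of its underside.
- loupe: black and silver magnifier, 52 mm diameter, 42 mm tall, bystander; origin at the centre of its underside.
- tally_counter: grey counter box, 70 x 50 x 32 mm, bystander; origin at the centre of its underside.
There are look-alikes about, which are no part of the job. Several things look just like the carrier: the one meant starts farthest from the robot's base.

How it is judged:
By the outcome, as a careful person would: the job done as asked, in the order asked, and still so for the second after the job is handed in, with the robot touching nothing.
Of reject_1, reject_2, reject_3 only 2 to 3 are there at a start; the rules pass over those that are not, and their reading is None.
At some moment in a run one of cover may be knocked a few centimetres aside while the robot is not near it.
It also fails if it takes over 208 s, if anything falls off the work surface, if the arm or the gripper's body presses on something with over 40 N, if the wrist force passes 120 N, or if a joint passes its speed limit or range.

### The arm

A 6-joint arm with a two-finger parallel gripper is mounted at the origin on the work surface. World frame = base frame: x ahead of the robot, y to its left, z up, the work surface at z = 0. Lengths are in m, angles in rad, forces in N, time in s.
With the tool pointing down it reaches from about 0.25 to 0.775 m from the base axis. Payload 4 kg.
Tool frame: the origin (TCP) lies at the centre of the arm's flange, where the gripper is bolted on; the fingertips stand ahead of it and the grasp point (between the pads) lies 180 mm ahead of it (robot.tcp_to_tips is the z of the fingertips in the tool frame, in m); z points along the fingers, y is the direction in which the jaws open and shut (so a half turn about z gives the same grasp; the last joint's range is limited). The gripper opens to 94 mm and grips with 3 to 60 N. Pads are 16 mm wide; open, the fingers measure 119 mm over their backs; the gripper's body (75 mm by 177 mm) begins 78 mm behind the grasp point.
Start: joints at [-1.349, 0.087, 1.371, -0, 1.684, -0.103], TCP at [0.176, -0.521, 0.405] pointing down, gripper open.
Joint ranges: [-3.1, 3.1], [-0.76, 2.03], [0.27, 2.55], [-1.08, 4.22], [0.17, 2.65], [-2.57, 2.57]. Speed limits (rad/s): [2.79, 2.79, 3.14, 3.14, 3.14, 3.14].

### API

Orientations are given as [roll, pitch, yaw] about the fixed x, y, z axes, in that order (R = Rz(yaw) Ry(pitch) Rx(roll)).
In Python, from bench import robot gives the robot as it stands.
- The arm moves only by the tool move_arm, never from a script. Its argument "increments" is a list that holds one entry, the list of rows, each a list of 7 numbers: the opening, from 0 (shut) to 1 (fully open), then the shift along the tool's x, y, z as a fraction of full scale, then the turn, a rotation vector about the tool's x, y, z as a fraction of full scale. In form: [[[jaw, dx, dy, dz, rx, ry, rz], ...]]. A call has 1 to 8 rows; each row is the pose to reach, as a shift and turn from the pose commanded when the call began, along the tool's axes at that moment; what a row does not reach only later rows make up. Full scale, the value 1, is 0.1 m for a shift and pi/2 rad for a turn. A row lasts 1/12 s, in which the tool goes at most 41.7 mm and 7.16 degrees, less where a joint would pass 70% of its speed; a pose out of reach is approached as far as the arm can. A call with a number of a shift or a turn outside -1 to 1 is refused whole. A call with a gripper value outside its range is refused whole. The fingers move at their own pace and stop on an object; the grip force is fixed at half the most. Time passes only in rows, so rows that repeat a pose let the fingers close. It gives the time, the measured TCP pose, the force and the opening at its end, in the units of the state.
- robot.get_obs(): the state, without advancing time (a new reading comes with each control period).
- robot.snapshot(name): name is "scene" or "side" or "wrist"; returns (picture, depth): 400x640x3 uint8, red, green, blue; 400x640 float32, m along the optical axis (not along the pixel's ray), 0 where there is no reading.
- robot.camera_params(name): a dict with "mtx" (3x3 intrinsics, pixels), "k1" (the pictures are not rectified: a ray, as slopes to the right and down, at radius r is drawn at 1 + k1 r^2 times it, then the intrinsics apply), "R" (3x3) and "t" (3): a world point X has camera coordinates R X + t. Camera axes: x right, y down, z forward; pixel columns grow to the right and rows downward; lengths in m; the calibration is good to about 2 mm. A picture is of the moment at which its call begins: read the wrist's pose just before it. camera_params takes no time and is no camera call; for the wrist camera it gives the pose at the moment of the call.
- robot.close_job(): hands the job in, once; it reports no verdict.
The state is a dict: "time": time; "joint_positions": joint angles; "qvel": joint speeds; "joint_torque": joint torques, N m; "tool_pos": TCP position; "ee_rot": TCP orientation; "wrist_force": force on the tool from outside, world axes, zero at the start; "wrist_torque": the same for the moment, N m; "width": finger opening in m.
Only numpy, scipy, OpenCV 4.12 (cv2) and the standard library are available. Lean on these libraries where they do the work, as an engineer would, in place of code of your own. Each camera call takes 0.05 s, during which the arm holds its last target.

## Working session

There is one attempt and no reset: what is moved stays moved. The work goes in short steps, Python scripts to look and compute and a tool call to move; the robot and the scene stay as the last step left them, time stands still between calls to the robot, and variables do not carry over. Pictures are saved under pics/ and viewed, and the job is handed in when it is done.

Besides the shell and the picture viewer there is one more tool, called by a JSON object that holds its "api" and its "payload", one argument or row to a line. move_arm: Moves the arm, as the interface text tells. Its arguments: {"type":"object","properties":{"increments":{"type":"array","items":{"type":"array","items":{"type":"array","items":{"type":"number","minimum":-1,"maximum":1}}}}},"required":["increments"]}

```bash
ls; mkdir -p pics; python3 - <<'E'
from bench import robot
import cv2,numpy as np
o=robot.get_obs()
print({k:np.round(v,4) for k,v in o.items()}, robot.tcp_to_tips)
for n in ["scene","side"]:
    im,d=robot.snapshot(n); cv2.imwrite(f"pics/{n}0.png",im[:,:,::-1]); np.save(f"pics/{n}0.npy",d)
    p=robot.camera_params(n); print(n,p['mtx'].tolist(),p['k1'],(-p['R'].T@p['t']).round(3),p['R'].round(3).tolist())
E
```

```text
pics
{'time': np.float64(0.0), 'joint_positions': array([-1.3491,  0.088 ,  1.3722, -0.    ,  1.6836, -0.1031]), 'qvel': array([ 0.0009,  0.0018,  0.0016, -0.0003,  0.0022, -0.0006]), 'joint_torque': array([ 5.00000e-04, -3.40181e+01, -3.02424e+01,  7.17000e-02,
        3.30000e-02, -2.00000e-04]), 'tool_pos': array([ 0.1755, -0.5211,  0.4035]), 'ee_rot': array([-3.1394e+00, -2.0000e-04,  3.2480e-01]), 'wrist_force': array([-0.205 ,  0.5085,  0.231 ]), 'wrist_torque': array([0.0016, 0.0048, 0.0078]), 'width': np.float64(0.0937)} 0.1992
scene [[397.23765394431047, 0.0, 318.54680871066773], [0.0, 397.23765394431047, 198.74160905889576], [0.0, 0.0, 1.0]] -0.07014702267033052 [1.132 0.139 0.916] [[-0.223, 0.975, 0.014], [0.758, 0.182, -0.626], [-0.613, -0.129, -0.779]]
side [[382.9846306058886, 0.0, 320.7097329704154], [0.0, 382.9846306058886, 200.57465640148516], [0.0, 0.0, 1.0]] 0.020060877338451195 [0.327 0.902 0.615] [[-0.981, -0.195, 0.009], [-0.103, 0.48, -0.871], [0.165, -0.855, -0.491]]
```

View pics/scene0.png

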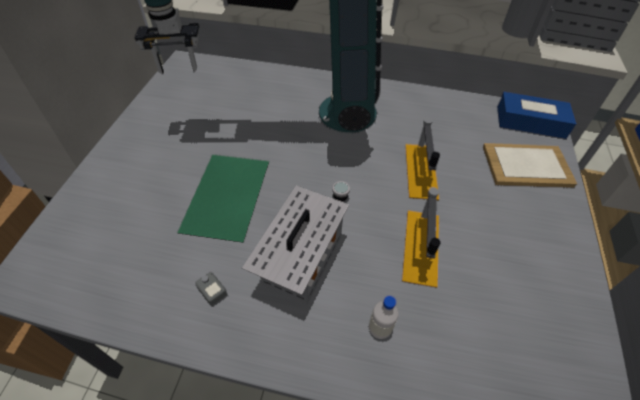

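View pics/side0.png

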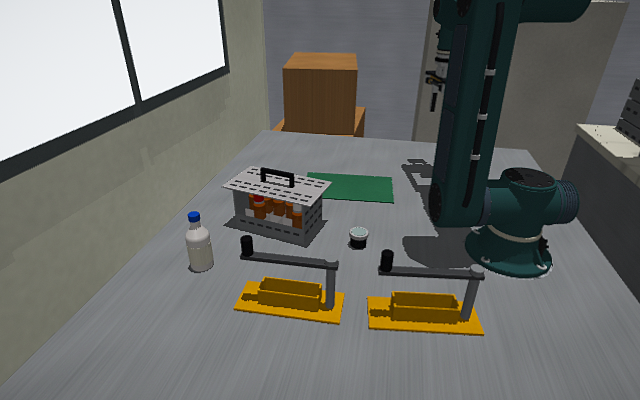

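The carrier candidates are the yellow ones at scene px (422,170) and (422,247). The lower one in the image, at (422,247), is farther from the base. I'll measure the positions next.

```bash
cat > h.py <<'E'
from bench import robot
import cv2,numpy as np
def cloud(n,d,p):
    v,u=np.mgrid[0:400,0:640]
    K=p['mtx'];uv=np.stack([u,v],-1).reshape(-1,1,2).astype(float)
    # drawn = ray*(1+k1 r^2)
    xy=cv2.undistortPointsIter(uv,K,np.array([p['k1'],0,0,0.]),None,None,(3,50,1e-9)).reshape(400,640,2)
    c=np.dstack([xy,np.ones((400,640))])*d[...,None]
    w=(c-p['t'])@p['R']
    w[d<=0]=np.nan
    return w
def proj(X,p):
    r,_=cv2.Rodrigues(p['R']); a,_=cv2.projectPoints(np.atleast_2d(X).astype(float),r,p['t'],p['mtx'],np.array([p['k1'],0,0,0.])); return a.reshape(-1,2)
def snap(n,tag):
    p=robot.camera_params(n); im,d=robot.snapshot(n)
    cv2.imwrite(f"pics/{tag}.png",im[:,:,::-1]); np.savez(f"pics/{tag}.npz",d=d,im=im)
    return im,d,p,cloud(n,d,p)
def rect(P):
    r=cv2.minAreaRect(P[:,:2].astype(np.float32)*1000); 
    (cx,cy),(w,h),a=r
    if w<h: w,h,a=h,w,a+90
    a=(a+90)%180-90
    return np.round([cx,cy,w,h,a],1)
E
python3 - <<'E'
from h import *
for n in ["scene","side"]:
    im=cv2.imread(f"pics/{n}0.png")[:,:,::-1]; d=np.load(f"pics/{n}0.npy"); p=robot.camera_params(n); w=cloud(n,d,p)
    hsv=cv2.cvtColor(np.ascontiguousarray(im),cv2.COLOR_RGB2HSV); H,S,V=[hsv[...,i].astype(int) for i in range(3)]
    z=w[...,2]; x=w[...,0]; y=w[...,1]
    inb=(x>0.15)&(x<1)&(abs(y)<.6)
    g=(H>60)&(H<85)&(S>80)&inb&(z<.02); print(n,'mat',rect(w[g]),np.nanmedian(z[g]))
    ye=(H>15)&(H<30)&(S>180)&inb
    nl,lab,st,ce=cv2.connectedComponentsWithStats(ye.astype(np.uint8))
    for i in range(1,nl):
        if st[i,4]>150:
            m=lab==i; b=m&(z<.02); print('yel',ce[i].round(),st[i,4],rect(w[b]),'wall',rect(w[m&(z>.035)]),np.nanmedian(z[b]))
    c=(z>.12)&(z<.136)&inb&(y<.15)&(y>-.4)&(S<70); nl,lab,st,ce=cv2.connectedComponentsWithStats(c.astype(np.uint8))
    i=1+np.argmax(st[1:,4]); m=lab==i; print('cover',ce[i],rect(w[m]),np.nanmedian(z[m]))
    hb=(z>.165)&(z<.178)&inb&(y<.05)&(y>-.35)&(V<80); nl,lab,st,ce=cv2.connectedComponentsWithStats(hb.astype(np.uint8))
    for i in range(1,nl):
        if st[i,4]>15:m=lab==i; print('handle',ce[i],rect(w[m]),np.nanmean(w[m],0).round(4))
    kb=(z>.08)&(z<.17)&inb&(y>.08)&(x<.7)
    nl,lab,st,ce=cv2.connectedComponentsWithStats(kb.astype(np.uint8))
    for i in range(1,nl):
        if st[i,4]>30:
            m=lab==i; print('bar',ce[i],rect(w[m&(z<.135)]),'knobtop',np.nanmean(w[m&(z>.158)],0).round(4),'pts',(m&(z>.158)).sum())
E
```

```text
scene mat [ 460.9 -283.3  311.7  187.7    4.4] 0.004349918380283412
yel [419. 173.] 1085 [243.6 278.8 198.3  85.6   7.5] wall [240.5 279.6 162.6  45.    7.6] 0.00670812641816018
yel [418. 253.] 1745 [511.4 295.2 226.9  85.4   1.7] wall [527.7 296.5 171.7  44.8   1. ] 0.005937787649130413
cover [296.03905712 239.64607708] [626.3 -14.1 274.5 151.2 -11.8] 0.12828351295957596
handle [344.37662338 113.38961039] [215.9  16.9  66.2   9.4 -88.2] [0.2162 0.0184 0.1715]
handle [297.33333333 225.71428571] [629.  -13.7  98.2  11.4 -11.7] [ 0.6315 -0.0138  0.1681]
bar [369.1682243  119.71962617] [197.1  90.8  22.1  10.3 -72.6] knobtop [0.1975 0.0925 0.1643] pts 33
bar [430.20101781 148.52417303] [239.  278.1 181.   21.6   6.9] knobtop [0.3148 0.2886 0.1616] pts 48
bar [431.42432815 223.8854314 ] [509.9 295.1 207.5  25.6   1.2] knobtop [0.5994 0.2987 0.1626] pts 78
side mat [ 450.7 -157.5  456.4  308.2  -85.1] 0.004859553284964388
yel [289. 300.] 3446 [510.8 296.3 229.   92.2   1.4] wall [505.5 296.1 144.2  49.7   1.1] 0.007542663794258928
yel [415. 312.] 3402 [245.4 279.9 191.3  91.9   7.6] wall [226.1 277.3 133.8  50.5   7.3] 0.007334383420803423
cover [278.45950783 186.45548098] [629.8 -14.2 271.6 155.6 -12.1] 0.12907869092788338
handle [276.83495146 171.31067961] [629.5 -13.6  99.8  14.8  -9.5] [ 0.6273 -0.0115  0.1682]
handle [431.86666667 191.96666667] [218.   21.4  58.    4.1 -82.3] [0.2171 0.0285 0.1713]
bar [448.42826552 216.8137045 ] [177.5  91.6  54.7  20.7  -0.4] knobtop [0.1786 0.0975 0.1639] pts 125
bar [289.21561051 258.82225657] [510.9 295.8 204.2  28.1   1.2] knobtop [0.5975 0.3021 0.163 ] pts 84
bar [417.87677305 269.41312057] [239.3 278.7 179.4  24.4   8. ] knobtop [0.3137 0.2912 0.1627] pts 97
```

```bash
python3 - <<'E'
import cv2
im=cv2.imread('pics/scene0.png')[130:320,180:460]; cv2.imwrite('pics/crop1.png',cv2.resize(im,None,fx=2.8,fy=2.8,interpolation=cv2.INTER_CUBIC))
E
```

```text
(no output)
```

View pics/crop1.png

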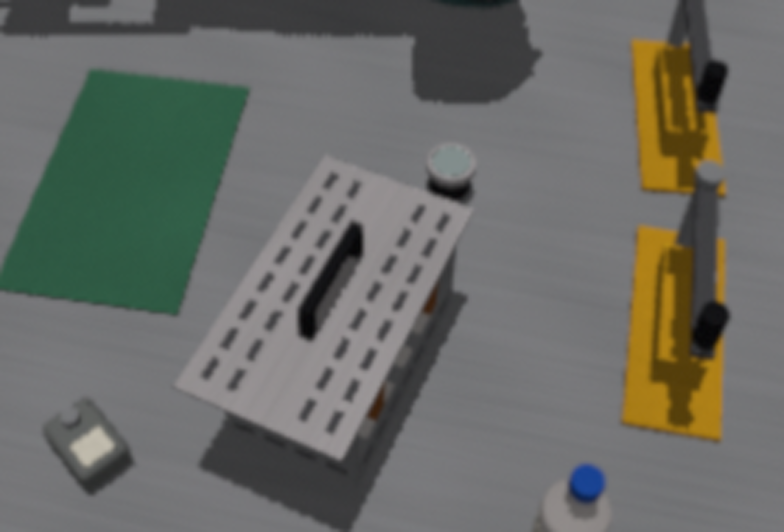

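The crop confirms it. The carrier meant has its base at about px (418,253) in the scene picture, at (0.511, 0.296), which is farther from the base than the look-alike at (0.244, 0.279). The cover's black handle is at px (297,226), the mat at (225,197), the loupe at (341,188), the bottle at (385,317) and the counter at (211,287). Next is a move-planning helper.

```bash
cat >> h.py <<'E'
from scipy.spatial.transform import Rotation as Ro
import sys
def st():
    o=robot.get_obs(); rpy=np.array(o['ee_rot']); 
    print('t %.2f pos %s rpy %s F %s w %.4f j6 %.2f'%(o['time'],np.round(o['tool_pos'],4),np.round(rpy,4),np.round(o['wrist_force'],1),o['width'],o['joint_positions'][5]))
    return np.array(o['tool_pos']),rpy
def plan(wps,p0=None,rpy0=None):
    """wps: list of (x,y,z,yawdeg). prints per-leg calls (fractions)"""
    if p0 is None: p0,rpy0=st()
    R0=Ro.from_euler('xyz',rpy0)
    p=np.array(p0)
    for (x,y,z,yd) in wps:
        T=np.array([x,y,z]); Rt=Ro.from_euler('xyz',[np.pi,0,np.deg2rad(yd)])
        dv=(R0.inv()*Rt).as_rotvec()/(np.pi/2)
        d=R0.inv().apply(T-p)/0.1
        n=int(np.ceil(max(np.abs(d).max(),np.linalg.norm(dv)*90/50,1e-9)))
        # split; intermediate rotations
        for k in range(n):
            Ra=R0*Ro.from_rotvec(dv*np.pi/2*k/n)
            dd=Ra.inv().apply((T-p)/n)/0.1
            print('  ',np.round(dd,3).tolist(),np.round(dv/n,3).tolist())
        p=T;R0=Rt
E
python3 - <<'E'
from h import *
plan([(.6285,-.0138,.41,-11.8)])
E
```

```text
t 0.10 pos [ 0.1755 -0.5212  0.4036] rpy [-3.1396e+00 -2.0000e-04  3.2480e-01] F [ 0.2  0.8 -0.2] w 0.0940 j6 -0.10
   [0.985, -0.56, -0.009] [-0.0, 0.0, 0.056]
   [0.932, -0.645, -0.009] [-0.0, 0.0, 0.056]
   [0.871, -0.725, -0.01] [-0.0, 0.0, 0.056]
   [0.804, -0.799, -0.01] [-0.0, 0.0, 0.056]
   [0.73, -0.867, -0.01] [-0.0, 0.0, 0.056]
   [0.651, -0.928, -0.01] [-0.0, 0.0, 0.056]
```

{"api": "move_arm", "payload": {
  "increments": [
    [[1, 0.5, -0.28, 0, 0, 0, 0.028], [1, 0.985, -0.56, 0, 0, 0, 0.056], [1, 0.985, -0.56, 0, 0, 0, 0.056], [1, 0.985, -0.56, 0, 0, 0, 0.056]]
  ]
}}

```text
time: 0.43
tool_pos: [0.2536, -0.4335, 0.4046]
ee_rot: [-3.14, -0.002, 0.242]
wrist_force: [0.1, -0.6, 0.1]
width: 0.0938
```

{"api": "move_arm", "payload": {
  "increments": [
    [[1, 0.47, -0.32, 0, 0, 0, 0.028], [1, 0.932, -0.645, 0, 0, 0, 0.056], [1, 0.932, -0.645, 0, 0, 0, 0.056], [1, 0.932, -0.645, 0, 0, 0, 0.056]]
  ]
}}

```text
time: 0.77
tool_pos: [0.3286, -0.3493, 0.4045]
ee_rot: [-3.14, -0.002, 0.155]
wrist_force: [-0.1, -0.5, -0.0]
width: 0.094
```

{"api": "move_arm", "payload": {
  "increments": [
    [[1, 0.44, -0.36, 0, 0, 0, 0.028], [1, 0.87, -0.725, 0, 0, 0, 0.056], [1, 0.87, -0.725, 0, 0, 0, 0.056], [1, 0.87, -0.725, 0, 0, 0, 0.056]]
  ]
}}

```text
time: 1.1
tool_pos: [0.4037, -0.2653, 0.4043]
ee_rot: [-3.14, -0.001, 0.066]
wrist_force: [-0.8, -0.3, -0.3]
width: 0.0943
```

{"api": "move_arm", "payload": {
  "increments": [
    [[1, 0.4, -0.4, 0, 0, 0, 0.028], [1, 0.804, -0.8, 0, 0, 0, 0.056], [1, 0.804, -0.8, 0, 0, 0, 0.056], [1, 0.804, -0.8, 0, 0, 0, 0.056]]
  ]
}}

```text
time: 1.43
tool_pos: [0.4791, -0.1811, 0.404]
ee_rot: [-3.14, -0.0, -0.022]
wrist_force: [-0.6, -0.3, 0.2]
width: 0.0943
```

{"api": "move_arm", "payload": {
  "increments": [
    [[1, 0.36, -0.43, 0, 0, 0, 0.028], [1, 0.73, -0.867, 0, 0, 0, 0.056], [1, 0.73, -0.867, 0, 0, 0, 0.056], [1, 0.73, -0.867, 0, 0, 0, 0.056]]
  ]
}}

```text
time: 1.77
tool_pos: [0.5545, -0.0968, 0.4035]
ee_rot: [-3.14, 0.001, -0.111]
wrist_force: [-1.0, -1.1, 0.3]
width: 0.0942
```

{"api": "move_arm", "payload": {
  "increments": [
    [[1, 0.33, -0.46, 0, 0, 0, 0.028], [1, 0.65, -0.928, 0, 0, 0, 0.056], [1, 0.65, -0.928, 0, 0, 0, 0.056], [1, 0.65, -0.928, 0, 0, 0, 0.056], [1, 0.65, -0.928, 0, 0, 0, 0.056], [1, 0.65, -0.928, 0, 0, 0, 0.056]]
  ]
}}

```text
time: 2.27
tool_pos: [0.6273, -0.0156, 0.4043]
ee_rot: [3.14, 0.001, -0.205]
wrist_force: [0.5, -0.9, -0.3]
width: 0.0938
```

```bash
python3 - <<'E'
from h import *
st()
im,d,p,w=snap('wrist','w1'); print(-p['R'].T@p['t'],p['R'].round(3).tolist(),p['mtx'][0,0])
z=w[...,2]
m=(z>.12)&(z<.136); print('cover',rect(w[m]),np.median(z[m]))
m=(z>.162)&(z<.175); print('hand',rect(w[m]),np.median(z[m]),w[m].mean(0))
plan([(.6285,-.0138,.342,-11.8)])
E
```

```text
t 2.27 pos [ 0.6273 -0.0156  0.4043] rpy [ 3.1399e+00  1.0000e-03 -2.0470e-01] F [ 0.5 -0.9 -0.3] w 0.0938 j6 1.66
[ 0.69175578 -0.02898556  0.38481666] [[-0.203, -0.979, 0.003], [-0.952, 0.198, 0.231], [-0.227, 0.044, -0.973]] 308.46455928991503
cover [645.6  72.3 327.5 269.9  78.4] 0.12863846935647572
hand [628.3 -14.1  99.9  11.6 -11.6] 0.16845285549873049 [ 0.6304118  -0.01468991  0.16841589]
t 2.32 pos [ 0.627  -0.0157  0.4046] rpy [ 3.1402e+00  5.0000e-04 -2.0530e-01] F [ 0.2 -0.1 -0. ] w 0.0942 j6 1.66
   [0.011, -0.023, 0.626] [0.001, 0.0, 0.0]
```

View pics/w1.png

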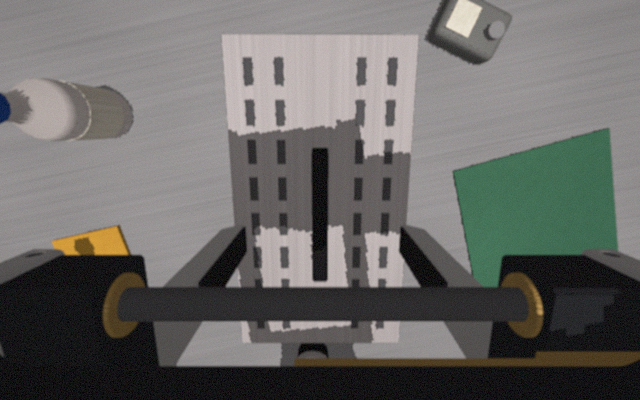

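Wrist picture: the handle is at px (320,215), centre (0.6283, -0.0141), yaw -11.6°, and centred between the fingers. Descending and gripping.

{"api": "move_arm", "payload": {
  "increments": [
    [[1, 0.01, -0.02, 0.2, 0, 0, 0], [1, 0.01, -0.02, 0.4, 0, 0, 0], [1, 0.01, -0.02, 0.55, 0, 0, 0], [1, 0.01, -0.02, 0.62, 0, 0, 0], [1, 0.01, -0.02, 0.62, 0, 0, 0], [1, 0.01, -0.02, 0.62, 0, 0, 0]]
  ]
}}

```text
time: 2.82
tool_pos: [0.6287, -0.0128, 0.3432]
ee_rot: [3.141, -0.0, -0.204]
wrist_force: [0.4, 0.4, 0.5]
width: 0.094
```

{"api": "move_arm", "payload": {
  "increments": [
    [[0.5, 0, 0, 0, 0, 0, 0], [0.3, 0, 0, 0, 0, 0, 0], [0.2, 0, 0, 0, 0, 0, 0], [0, 0, 0, 0, 0, 0, 0], [0, 0, 0, 0, 0, 0, 0], [0, 0, 0, 0, 0, 0, 0], [0, 0, 0, 0, 0, 0, 0], [0, 0, 0, 0, 0, 0, 0]]
  ]
}}

```text
time: 3.48
tool_pos: [0.6291, -0.0116, 0.3426]
ee_rot: [3.141, 0.0, -0.203]
wrist_force: [-0.4, 0.5, -0.0]
width: 0.0436
```

{"api": "move_arm", "payload": {
  "increments": [
    [[0, 0, 0, 0, 0, 0, 0], [0, 0, 0, 0, 0, 0, 0], [0, 0, 0, 0, 0, 0, 0], [0, 0, 0, 0, 0, 0, 0]]
  ]
}}

```text
time: 3.82
tool_pos: [0.629, -0.0116, 0.3426]
ee_rot: [3.142, 0.0, -0.203]
wrist_force: [0.6, 0.6, 0.4]
width: 0.0176
```

{"api": "move_arm", "payload": {
  "increments": [
    [[0.21, 0, 0.024, 0, 0, 0, 0], [0.21, 0, 0.024, 0, 0, 0, 0], [0.21, 0, 0.024, 0, 0, 0, 0], [0.21, 0, 0.024, 0, 0, 0, 0]]
  ]
}}

```text
time: 4.15
tool_pos: [0.6286, -0.0141, 0.3427]
ee_rot: [3.142, -0.0, -0.203]
wrist_force: [-0.3, -0.2, -1.0]
width: 0.0199
```

```bash
python3 - <<'E'
from h import *
st()
E
```

```text
t 4.15 pos [ 0.6286 -0.0141  0.3427] rpy [ 3.1415 -0.     -0.2031] F [-0.3 -0.2 -1. ] w 0.0199 j6 1.66
```

{"api": "move_arm", "payload": {
  "increments": [
    [[0, 0, 0, 0, 0, 0, 0], [0, 0, 0, 0, 0, 0, 0], [0, 0, 0, 0, 0, 0, 0], [0, 0, 0, 0, 0, 0, 0], [0, 0, 0, 0, 0, 0, 0], [0, 0, 0, 0, 0, 0, 0]]
  ]
}}

```text
time: 4.65
tool_pos: [0.6286, -0.014, 0.3427]
ee_rot: [3.141, -0.0, -0.203]
wrist_force: [-0.2, -0.3, -0.4]
width: 0.0117
```

{"api": "move_arm", "payload": {
  "increments": [
    [[0, 0, 0, -0.05, 0, 0, 0], [0, 0, 0, -0.1, 0, 0, 0], [0, 0, 0, -0.2, 0, 0, 0], [0, 0, 0, -0.35, 0, 0, 0], [0, 0, 0, -0.5, 0, 0, 0], [0, 0, 0, -0.6, 0, 0, 0], [0, 0, 0, -0.6, 0, 0, 0]]
  ]
}}

```text
time: 5.23
tool_pos: [0.6288, -0.014, 0.4067]
ee_rot: [-3.141, -0.006, -0.203]
wrist_force: [-0.5, 0.1, -2.2]
width: 0.0114
```

```bash
python3 - <<'E'
from h import *
plan([(.461,-.2833,.4027,4.4),(.461,-.2833,.24,4.4)])
snap('scene','s2')
E
```

```text
t 5.23 pos [ 0.6288 -0.014   0.4067] rpy [-3.141  -0.0065 -0.2029] F [-0.5  0.1 -2.2] w 0.0114 j6 1.66
   [-0.367, 0.992, 0.01] [0.0, -0.001, -0.059]
   [-0.458, 0.954, 0.011] [0.0, -0.001, -0.059]
   [-0.545, 0.907, 0.012] [0.0, -0.001, -0.059]
   [0.0, -0.0, 0.814] [0.0, 0.0, 0.0]
   [0.0, -0.0, 0.814] [0.0, 0.0, 0.0]
```

{"api": "move_arm", "payload": {
  "increments": [
    [[0, -0.05, 0.12, 0, 0, 0, -0.01], [0, -0.12, 0.33, 0, 0, 0, -0.02], [0, -0.2, 0.55, 0, 0, 0, -0.03], [0, -0.29, 0.78, 0, 0, 0, -0.045], [0, -0.37, 0.99, 0, 0, 0, -0.059]]
  ]
}}

```text
time: 5.7
tool_pos: [0.5715, -0.1043, 0.4012]
ee_rot: [3.142, 0.003, -0.109]
wrist_force: [0.2, -0.2, -1.8]
width: 0.0119
```

{"api": "move_arm", "payload": {
  "increments": [
    [[0, -0.11, 0.24, 0, 0, 0, -0.015], [0, -0.23, 0.48, 0, 0, 0, -0.03], [0, -0.34, 0.72, 0, 0, 0, -0.045], [0, -0.46, 0.95, 0, 0, 0, -0.059]]
  ]
}}

```text
time: 6.03
tool_pos: [0.5153, -0.1938, 0.4014]
ee_rot: [-3.141, 0.002, -0.016]
wrist_force: [0.1, -0.1, -2.9]
width: 0.0114
```

{"api": "move_arm", "payload": {
  "increments": [
    [[0, -0.14, 0.23, 0, 0, 0, -0.015], [0, -0.27, 0.45, 0, 0, 0, -0.03], [0, -0.4, 0.68, 0, 0, 0, -0.045], [0, -0.5, 0.83, 0, 0, 0, -0.055], [0, -0.545, 0.907, 0, 0, 0, -0.059], [0, -0.545, 0.907, 0, 0, 0, -0.059], [0, -0.545, 0.907, 0, 0, 0, -0.059]]
  ]
}}

```text
time: 6.62
tool_pos: [0.4602, -0.2824, 0.402]
ee_rot: [-3.14, 0.0, 0.074]
wrist_force: [0.0, -0.1, -3.6]
width: 0.0119
```

{"api": "move_arm", "payload": {
  "increments": [
    [[0, 0, 0, 0.1, 0, 0, 0], [0, 0, 0, 0.3, 0, 0, 0], [0, 0, 0, 0.5, 0, 0, 0], [0, 0, 0, 0.7, 0, 0, 0], [0, 0, 0, 0.9, 0, 0, 0], [0, 0, 0, 0.95, 0, 0, 0], [0, 0, 0, 0.95, 0, 0, 0]]
  ]
}}

```text
time: 7.2
tool_pos: [0.4601, -0.2812, 0.3048]
ee_rot: [-3.138, 0.004, 0.077]
wrist_force: [-0.4, -0.0, -3.0]
width: 0.0115
```

```bash
python3 - <<'E'
from h import *
plan([(.461,-.2833,.225,4.4)])
snap('scene','s3')
E
```

```text
t 7.20 pos [ 0.4601 -0.2812  0.3048] rpy [-3.1376  0.0041  0.0767] F [-0.4 -0.  -3. ] w 0.0115 j6 0.84
   [0.011, 0.025, 0.798] [-0.003, 0.003, -0.0]
```

View pics/s3.png

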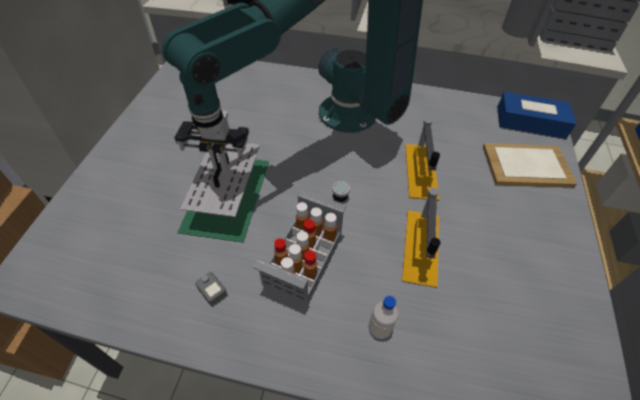

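The cover hangs above the mat at px (220,185). The tray is open, with red caps at px (309,226), (280,245) and (310,258). Setting the cover down.

{"api": "move_arm", "payload": {
  "increments": [
    [[0, 0.01, 0.02, 0.15, 0, 0, 0], [0, 0.01, 0.02, 0.3, 0, 0, 0], [0, 0.01, 0.02, 0.45, 0, 0, 0], [0, 0.01, 0.02, 0.6, 0, 0, 0], [0, 0.01, 0.02, 0.7, 0, 0, 0], [0, 0.01, 0.02, 0.75, 0, 0, 0], [0, 0.01, 0.02, 0.77, 0, 0, 0], [0, 0.01, 0.02, 0.79, 0, 0, 0]]
  ]
}}

```text
time: 7.92
tool_pos: [0.4617, -0.2847, 0.2297]
ee_rot: [3.14, -0.002, 0.075]
wrist_force: [-0.7, -0.4, -2.0]
width: 0.0117
```

{"api": "move_arm", "payload": {
  "increments": [
    [[0, 0, 0, 0.01, 0, 0, 0], [0, 0, 0, 0.02, 0, 0, 0], [0, 0, 0, 0.025, 0, 0, 0], [0, 0, 0, 0.03, 0, 0, 0], [0, 0, 0, 0.03, 0, 0, 0]]
  ]
}}

```text
time: 8.33
tool_pos: [0.4613, -0.2846, 0.2259]
ee_rot: [3.141, -0.0, 0.075]
wrist_force: [0.2, 0.5, -3.0]
width: 0.012
```

{"api": "move_arm", "payload": {
  "increments": [
    [[0, 0, 0, 0.01, 0, 0, 0], [0, 0, 0, 0.02, 0, 0, 0], [0, 0, 0, 0.03, 0, 0, 0], [0, 0, 0, 0.035, 0, 0, 0], [0, 0, 0, 0.035, 0, 0, 0], [0, 0, 0, 0.035, 0, 0, 0]]
  ]
}}

```text
time: 8.83
tool_pos: [0.4612, -0.2845, 0.2226]
ee_rot: [3.141, -0.0, 0.075]
wrist_force: [-1.6, 0.4, 1.0]
width: 0.0116
```

{"api": "move_arm", "payload": {
  "increments": [
    [[0.15, 0, 0, 0, 0, 0, 0], [0.3, 0, 0, 0, 0, 0, 0], [0.5, 0, 0, 0, 0, 0, 0], [0.6, 0, 0, 0, 0, 0, 0], [0.6, 0, 0, 0, 0, 0, 0], [0.6, 0, 0, 0, 0, 0, 0], [0.6, 0, 0, 0, 0, 0, 0]]
  ]
}}

```text
time: 9.42
tool_pos: [0.4613, -0.2845, 0.2222]
ee_rot: [3.141, -0.0, 0.075]
wrist_force: [0.3, -0.4, -0.1]
width: 0.0508
```

{"api": "move_arm", "payload": {
  "increments": [
    [[0.6, 0, 0, -0.2, 0, 0, 0], [0.6, 0, 0, -0.5, 0, 0, 0], [0.6, 0, 0, -0.9, 0, 0, 0], [0.6, 0, 0, -0.9, 0, 0, 0]]
  ]
}}

```text
time: 9.75
tool_pos: [0.4628, -0.2856, 0.321]
ee_rot: [3.131, -0.011, 0.075]
wrist_force: [1.6, -0.7, 0.9]
width: 0.0563
```

{"api": "move_arm", "payload": {
  "increments": [
    [[0.6, 0, 0, -0.4, 0, 0, 0], [0.6, 0, 0, -0.85, 0, 0, 0], [0.6, 0, 0, -0.85, 0, 0, 0], [0.6, 0, 0, -0.85, 0, 0, 0]]
  ]
}}

```text
time: 10.08
tool_pos: [0.4616, -0.2848, 0.4016]
ee_rot: [3.135, -0.007, 0.075]
wrist_force: [-0.1, 0.4, -0.7]
width: 0.0565
```

```bash
python3 - <<'E'
from h import *
im,d,p,w=snap('scene','s4'); z=w[...,2]
plan([(.57,-.05,.4,0),(.590,.2984,.40,1.3)])
im2=im[180:310,240:360]; cv2.imwrite('pics/c4.png',cv2.resize(im2[...,::-1],None,fx=5,fy=4.6,interpolation=cv2.INTER_CUBIC)[:600])
hsv=cv2.cvtColor(im,cv2.COLOR_RGB2HSV); H,S,V=[hsv[...,i].astype(int) for i in range(3)]
# tray lips
x,y=w[...,0],w[...,1]
tr=(x>.45)&(x<.8)&(y>-.15)&(y<.12)
red=tr&(z>.09)&((H<8)|(H>172))&(S>150)
nl,lab,s,ce=cv2.connectedComponentsWithStats(red.astype(np.uint8))
for i in range(1,nl):
    if s[i,4]>8:
        m=(lab==i)&(z>.113); print('red',ce[i].round(),m.sum(),np.nanmean(w[m],0).round(4),rect(w[m]))
top=tr&(z>.118)&(z<.13); print('lips',rect(w[top]))
m=tr&(z>.113)&(z<.122)&(S<60)&(V>120)
nl,lab,s,ce=cv2.connectedComponentsWithStats(m.astype(np.uint8))
for i in range(1,nl):
    if s[i,4]>8: print('white',ce[i].round(),np.nanmean(w[lab==i],0).round(4),rect(w[lab==i]))
E
```

```text
t 10.13 pos [ 0.4613 -0.2846  0.3986] rpy [ 3.1391e+00 -2.7000e-03  7.5100e-02] F [-0.   0.4 -0.7] w 0.0563 j6 0.84
   [0.42, -0.753, -0.005] [0.001, -0.001, 0.016]
   [0.401, -0.763, -0.005] [0.001, -0.001, 0.016]
   [0.382, -0.773, -0.005] [0.001, -0.001, 0.016]
   [0.05, -0.871, -0.0] [0.0, 0.0, -0.004]
   [0.055, -0.871, -0.0] [0.0, 0.0, -0.004]
   [0.06, -0.87, -0.0] [0.0, 0.0, -0.004]
   [0.065, -0.87, -0.0] [0.0, 0.0, -0.004]
red [309. 226.] 91 [0.5861 0.0017 0.118 ] [584.4   1.7  26.9  24.6  13.9]
red [280. 245.] 86 [ 0.6572 -0.0522  0.118 ] [656.3 -52.5  25.3  21.5  16.2]
red [310. 257.] 102 [0.6724 0.025  0.118 ] [671.3  24.1  26.8  25.5  13.2]
lips [623.9  -6.4 255.5 126.6 -11.4]
white [301. 206.] [ 0.5386 -0.0292  0.118 ] [537.7 -29.8  28.2  27.9  62.6]
white [316. 212.] [0.5464 0.0103 0.1179] [545.   10.3  25.9  25.2  13.5]
white [330. 217.] [0.5545 0.0488 0.1181] [554.8  48.3  28.6  25.   12.5]
white [302. 236.] [ 0.6247 -0.006   0.118 ] [624.7  -6.3  26.7  26.3  -3.8]
white [294. 249.] [ 0.664  -0.0141  0.1179] [663.6 -14.2  27.7  25.8 -15.7]
white [287. 263.] [ 0.7033 -0.0219  0.1179] [703.  -22.3  27.1  25.3  15.6]
```

View pics/c4.png

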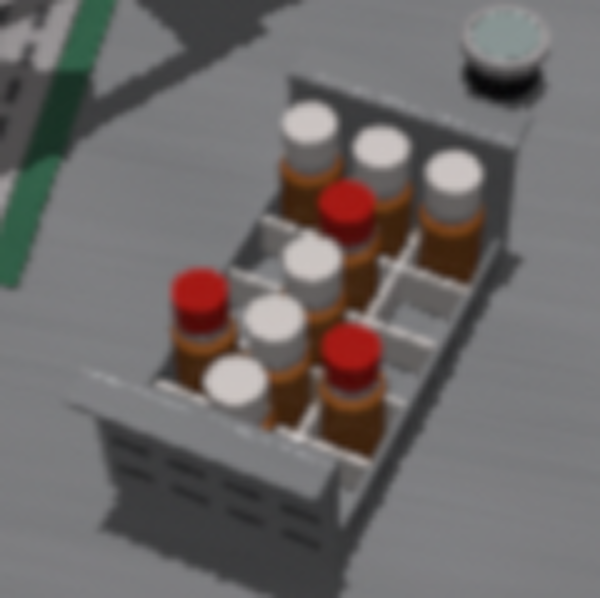

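Red caps in the crop: (348,212), (201,300) and (351,352). They sit in cells (-1,0), (+1,-1) and (+1,+1). The free jaw directions are tray y for the first and tray x for the other two. Next is the bar knob.

{"api": "move_arm", "payload": {
  "increments": [
    [[0.5, 0.21, -0.37, 0, 0, 0, 0.008], [0.5, 0.42, -0.753, 0, 0, 0, 0.016], [0.5, 0.42, -0.753, 0, 0, 0, 0.016]]
  ]
}}

```text
time: 10.38
tool_pos: [0.4989, -0.2018, 0.3945]
ee_rot: [-3.136, 0.002, 0.055]
wrist_force: [0.6, 0.5, 1.1]
width: 0.0473
```

{"api": "move_arm", "payload": {
  "increments": [
    [[0.5, 0.2, -0.38, 0, 0, 0, 0.008], [0.5, 0.4, -0.763, 0, 0, 0, 0.016], [0.5, 0.4, -0.763, 0, 0, 0, 0.016]]
  ]
}}

```text
time: 10.63
tool_pos: [0.535, -0.1232, 0.3945]
ee_rot: [-3.137, 0.003, 0.031]
wrist_force: [0.1, -0.2, -0.1]
width: 0.0467
```

{"api": "move_arm", "payload": {
  "increments": [
    [[0.5, 0.19, -0.38, 0, 0, 0, 0.008], [0.5, 0.38, -0.773, 0, 0, 0, 0.016], [0.5, 0.38, -0.773, 0, 0, 0, 0.016]]
  ]
}}

```text
time: 10.88
tool_pos: [0.571, -0.0451, 0.3944]
ee_rot: [-3.138, 0.003, 0.006]
wrist_force: [-1.2, -0.7, -0.7]
width: 0.047
```

{"api": "move_arm", "payload": {
  "increments": [
    [[0.5, 0.025, -0.43, 0, 0, 0, -0.002], [0.5, 0.05, -0.871, 0, 0, 0, -0.004], [0.5, 0.05, -0.871, 0, 0, 0, -0.004]]
  ]
}}

```text
time: 11.13
tool_pos: [0.5744, 0.0419, 0.3948]
ee_rot: [-3.138, 0.004, 0.013]
wrist_force: [-0.5, -0.5, 0.2]
width: 0.0471
```

{"api": "move_arm", "payload": {
  "increments": [
    [[0.5, 0.03, -0.43, 0, 0, 0, -0.002], [0.5, 0.055, -0.871, 0, 0, 0, -0.004], [0.5, 0.055, -0.871, 0, 0, 0, -0.004]]
  ]
}}

```text
time: 11.38
tool_pos: [0.5793, 0.1288, 0.3949]
ee_rot: [-3.139, 0.004, 0.019]
wrist_force: [0.1, -0.4, -0.1]
width: 0.0469
```

{"api": "move_arm", "payload": {
  "increments": [
    [[0.5, 0.03, -0.43, 0, 0, 0, -0.002], [0.5, 0.06, -0.87, 0, 0, 0, -0.004], [0.5, 0.06, -0.87, 0, 0, 0, -0.004]]
  ]
}}

```text
time: 11.63
tool_pos: [0.5842, 0.2158, 0.3948]
ee_rot: [-3.139, 0.003, 0.025]
wrist_force: [-1.1, -0.5, -0.6]
width: 0.0471
```

{"api": "move_arm", "payload": {
  "increments": [
    [[0.5, 0.03, -0.43, 0, 0, 0, -0.002], [0.5, 0.065, -0.87, 0, 0, 0, -0.004], [0.5, 0.065, -0.87, 0, 0, 0, -0.004], [0.5, 0.065, -0.87, 0, 0, 0, -0.004], [0.5, 0.065, -0.87, 0, 0, 0, -0.004]]
  ]
}}

```text
time: 12.05
tool_pos: [0.5898, 0.2976, 0.3956]
ee_rot: [3.139, 0.002, 0.025]
wrist_force: [0.7, -0.9, 0.2]
width: 0.0471
```

```bash
python3 - <<'E'
from h import *
im,d,p,w=snap('wrist','w5'); z=w[...,2]
y=w[...,1]
near=(y>.2)&(y<.4)&(w[...,0]<.66)&(w[...,0]>.35)
k=near&(z>.158)&(z<.168); print('knob',rect(w[k]),w[k].mean(0),k.sum())
b=near&(z>.12)&(z<.127); print('bar',rect(w[b]),b.sum())
b=near&(z>.04)&(z<.05); print('wall',rect(w[b]),b.sum())
b=near&(z>.003)&(z<.012)&(im[...,0]>1.8*im[...,2]); print('base',rect(w[b]),b.sum(), np.median(z[b]))
plan([(.599,.298,.323,1.3)])
E
```

```text
knob [598.1 299.7  23.1  22.7 -73.9] [0.59869363 0.29953915 0.16326842] 828
bar [526.2 297.5 172.7  19.9   1.8] 2393
wall [524.1 296.5 104.3  46.    1.4] 530
base [509.1 296.1 231.2  90.    1.3] 6204 0.00668650689372945
t 12.10 pos [0.5899 0.297  0.3962] rpy [3.1398e+00 1.5000e-03 2.3700e-02] F [ 0.  -0.4  0.7] w 0.0471 j6 1.93
   [0.092, -0.009, 0.731] [0.001, 0.001, 0.001]
```

View pics/w5.png

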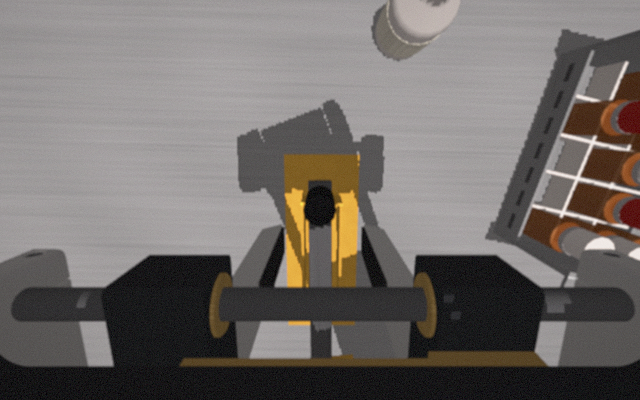

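Wrist picture: the knob is at px (320,205), (0.5985, 0.2996), between the open fingers. The carrier axis has yaw 1.3°. Descending around the knob.

{"api": "move_arm", "payload": {
  "increments": [
    [[0.5, 0.086, -0.024, 0.0, 0, 0, 0], [0.5, 0.086, -0.024, 0.15, 0, 0, 0], [0.5, 0.086, -0.024, 0.3, 0, 0, 0], [0.5, 0.086, -0.024, 0.45, 0, 0, 0], [0.5, 0.086, -0.024, 0.6, 0, 0, 0], [0.5, 0.086, -0.024, 0.68, 0, 0, 0], [0.5, 0.086, -0.024, 0.68, 0, 0, 0], [0.5, 0.086, -0.024, 0.68, 0, 0, 0]]
  ]
}}

```text
time: 12.77
tool_pos: [0.5983, 0.2999, 0.3291]
ee_rot: [3.141, 0.001, 0.023]
wrist_force: [0.3, 0.0, 0.9]
width: 0.0472
```

```bash
python3 - <<'E'
from h import *
import math
p,r=st()
c=np.array([.510,.2961]); u=math.radians(1.3); piv=c-0.088*np.array([math.cos(u),math.sin(u)]); print(piv)
# arc from current angle
a0=math.degrees(math.atan2(.2996-piv[1],.5985-piv[0])); print(a0)
for a in (0,18,36,54,72,85):
    t=math.radians(a0+a); q=piv+.176*np.array([math.cos(t),math.sin(t)]); print(a,q.round(4))
E
```

```text
t 12.77 pos [0.5983 0.2999 0.3291] rpy [3.141e+00 6.000e-04 2.330e-02] F [0.3 0.  0.9] w 0.0472 j6 1.93
[0.42202265 0.29410351]
1.7839322847044734
0 [0.5979 0.2996]
18 [0.5876 0.3537]
36 [0.5611 0.4019]
54 [0.521  0.4396]
72 [0.4712 0.4631]
85 [0.4319 0.4698]
```

{"api": "move_arm", "payload": {
  "increments": [
    [[0.3, 0, 0, 0, 0, 0, 0], [0.3, 0, 0, 0, 0, 0, 0], [0.3, 0, 0, 0, 0, 0, 0], [0.3, 0, 0, 0, 0, 0, 0], [0.3, 0, 0, 0, 0, 0, 0]]
  ]
}}

```text
time: 13.18
tool_pos: [0.5981, 0.3013, 0.3297]
ee_rot: [-3.141, -0.001, 0.025]
wrist_force: [-0.1, -0.4, -1.1]
width: 0.0285
```

{"api": "move_arm", "payload": {
  "increments": [
    [[0.3, -0.004, -0.123, 0, 0, 0, -0.044], [0.3, -0.017, -0.245, 0, 0, 0, -0.089], [0.3, -0.038, -0.366, 0, 0, 0, -0.133], [0.3, -0.068, -0.485, 0, 0, 0, -0.178], [0.3, -0.106, -0.602, 0, 0, 0, -0.222], [0.3, -0.152, -0.716, 0, 0, 0, -0.267], [0.3, -0.206, -0.826, 0, 0, 0, -0.311], [0.3, -0.267, -0.933, 0, 0, 0, -0.356]]
  ]
}}

```text
time: 13.85
tool_pos: [0.5689, 0.3943, 0.3292]
ee_rot: [3.141, 0.0, 0.587]
wrist_force: [0.0, -0.6, 0.1]
width: 0.0283
```

```bash
python3 - <<'E'
from h import *
st()
im,d,p,w=snap('scene','s6')
im2=im[80:300,380:600]; cv2.imwrite('pics/c6.png',cv2.resize(im2[...,::-1],None,fx=2.7,fy=2.7))
E
```

```text
t 13.85 pos [0.5689 0.3943 0.3292] rpy [3.1412e+00 1.0000e-04 5.8750e-01] F [ 0.  -0.6  0.1] w 0.0283 j6 1.51
```

View pics/c6.png

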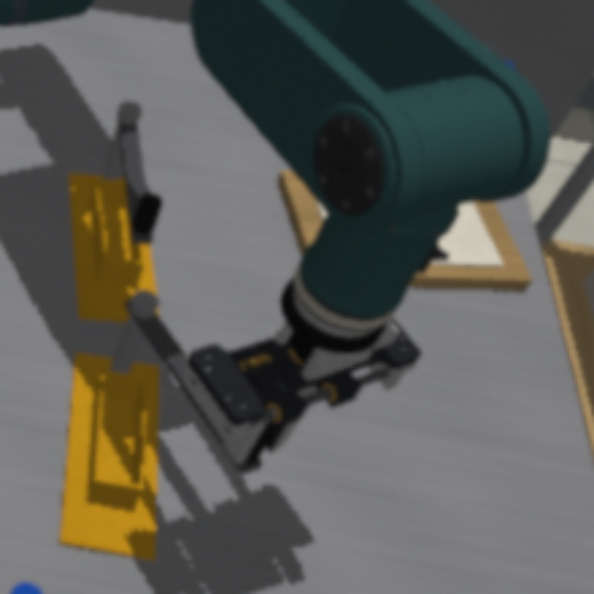

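The bar is turning with the knob held between the fingers, with the bar end near (245,455) in the crop. Continuing round.

{"api": "move_arm", "payload": {
  "increments": [
    [[0.3, -0.004, -0.123, 0, 0, 0, -0.044], [0.3, -0.017, -0.245, 0, 0, 0, -0.089], [0.3, -0.038, -0.366, 0, 0, 0, -0.133], [0.3, -0.068, -0.485, 0, 0, 0, -0.178], [0.3, -0.106, -0.602, 0, 0, 0, -0.222], [0.3, -0.152, -0.716, 0, 0, 0, -0.267], [0.3, -0.206, -0.826, 0, 0, 0, -0.311], [0.3, -0.267, -0.933, 0, 0, 0, -0.356]]
  ]
}}

```text
time: 14.57
tool_pos: [0.4952, 0.457, 0.3291]
ee_rot: [3.141, 0.0, 1.145]
wrist_force: [0.2, -1.1, -0.7]
width: 0.0285
```

{"api": "move_arm", "payload": {
  "increments": [
    [[0.3, -0.004, -0.123, 0, 0, 0, -0.044], [0.3, -0.017, -0.245, 0, 0, 0, -0.089], [0.3, -0.038, -0.366, 0, 0, 0, -0.133], [0.3, -0.068, -0.485, 0, 0, 0, -0.178], [0.3, -0.088, -0.55, 0, 0, 0, -0.2], [0.3, -0.088, -0.55, 0, 0, 0, -0.2]]
  ]
}}

```text
time: 15.07
tool_pos: [0.4406, 0.472, 0.3295]
ee_rot: [-3.141, -0.0, 1.458]
wrist_force: [0.6, 0.5, -0.1]
width: 0.0283
```

{"api": "move_arm", "payload": {
  "increments": [
    [[0.5, 0, 0, 0, 0, 0, 0], [0.5, 0, 0, 0, 0, 0, 0], [0.5, 0, 0, 0, 0, 0, 0], [0.5, 0, 0, -0.3, 0, 0, 0], [0.5, 0, 0, -0.6, 0, 0, 0], [0.5, 0, 0, -0.95, 0, 0, 0], [0.5, 0, 0, -0.95, 0, 0, 0]]
  ]
}}

```text
time: 15.65
tool_pos: [0.4423, 0.4715, 0.4333]
ee_rot: [3.132, -0.011, 1.456]
wrist_force: [0.5, 0.4, 1.3]
width: 0.0469
```

```bash
python3 - <<'E'
from h import *
im,d,p,w=snap('side','d7'); z=w[...,2];x,y=w[...,0],w[...,1]
near=(y>.2)&(y<.55)&(x<.66)&(x>.35)
b=near&(z>.119)&(z<.127); print('bar',rect(w[b]),b.sum())
k=near&(z>.158)&(z<.166); print('knob',w[k].mean(0),k.sum())
b=near&(z>.04)&(z<.05)&(y<.34); print('wall',rect(w[b]),b.sum())
plan([(.57,.15,.425,-11.5),(.585,.0015,.425,-11.5)])
E
```

```text
bar [433.  389.6 189.6  21.6  83.6] 665
knob [0.44212077 0.47075953 0.16326471] 156
wall [495.9 294.9 164.   50.    2.4] 381
t 15.70 pos [0.4423 0.4716 0.4302] rpy [ 3.1343 -0.008   1.4561] F [-0.5 -1.2  0.4] w 0.0474 j6 0.84
   [-0.762, 0.409, 0.01] [-0.0, -0.002, 0.264]
   [-0.533, 0.681, 0.012] [-0.0, -0.002, 0.264]
   [-0.214, 0.838, 0.013] [-0.0, -0.002, 0.264]
   [0.142, 0.853, 0.014] [-0.0, -0.002, 0.264]
   [0.222, 0.713, 0.0] [0.0, 0.0, 0.0]
   [0.222, 0.713, 0.0] [0.0, 0.0, 0.0]
```

View pics/d7.png

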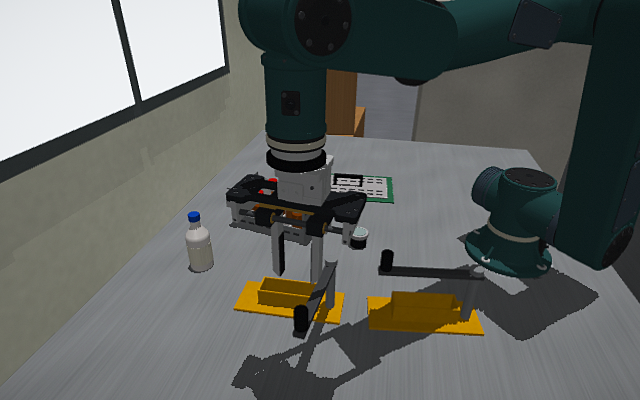

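The bar is about 82° aside, at px (318,295). The current yaw suits the reject in cell (+1,+1), so I'll take that one first.

```bash
python3 - <<'E'
from h import *
plan([(.56,.25,.41,78.5),(.655,.04,.41,78.5)])
E
```

```text
t 15.70 pos [0.4423 0.4716 0.4302] rpy [ 3.1343 -0.008   1.4561] F [-0.5 -1.2  0.4] w 0.0474 j6 0.84
   [-0.689, 0.474, 0.065] [0.001, -0.002, 0.018]
   [-0.675, 0.494, 0.066] [0.001, -0.002, 0.018]
   [-0.661, 0.513, 0.067] [0.001, -0.002, 0.018]
   [-0.934, 0.675, 0.0] [0.0, 0.0, 0.0]
   [-0.934, 0.675, 0.0] [0.0, 0.0, 0.0]
```

{"api": "move_arm", "payload": {
  "increments": [
    [[0.6, -0.34, 0.24, 0.03, 0, 0, 0.01], [0.6, -0.69, 0.475, 0.065, 0, 0, 0.018], [0.6, -0.69, 0.475, 0.065, 0, 0, 0.018]]
  ]
}}

```text
time: 15.95
tool_pos: [0.4842, 0.3927, 0.4155]
ee_rot: [3.141, 0.006, 1.421]
wrist_force: [-0.1, 1.0, -0.6]
width: 0.0563
```

{"api": "move_arm", "payload": {
  "increments": [
    [[0.6, -0.34, 0.25, 0.03, 0, 0, 0.01], [0.6, -0.675, 0.495, 0.066, 0, 0, 0.018], [0.6, -0.675, 0.495, 0.066, 0, 0, 0.018]]
  ]
}}

```text
time: 16.2
tool_pos: [0.5236, 0.3185, 0.4087]
ee_rot: [-3.141, 0.006, 1.392]
wrist_force: [-0.3, 0.1, 0.2]
width: 0.0564
```

{"api": "move_arm", "payload": {
  "increments": [
    [[0.6, -0.33, 0.25, 0.03, 0, 0, 0.01], [0.6, -0.66, 0.513, 0.067, 0, 0, 0.018], [0.6, -0.66, 0.513, 0.067, 0, 0, 0.018]]
  ]
}}

```text
time: 16.45
tool_pos: [0.5627, 0.2449, 0.4019]
ee_rot: [-3.141, 0.005, 1.364]
wrist_force: [0.5, 1.4, 0.7]
width: 0.056
```

{"api": "move_arm", "payload": {
  "increments": [
    [[0.6, -0.31, 0.23, 0, 0, 0, 0], [0.6, -0.62, 0.45, 0, 0, 0, 0], [0.6, -0.934, 0.675, 0, 0, 0, 0], [0.6, -0.934, 0.675, 0, 0, 0, 0]]
  ]
}}

```text
time: 16.78
tool_pos: [0.6099, 0.14, 0.4026]
ee_rot: [-3.141, 0.004, 1.364]
wrist_force: [-1.1, 0.0, -0.2]
width: 0.0561
```

{"api": "move_arm", "payload": {
  "increments": [
    [[0.6, -0.31, 0.23, 0, 0, 0, 0], [0.6, -0.62, 0.45, 0, 0, 0, 0], [0.6, -0.934, 0.675, 0, 0, 0, 0], [0.6, -0.934, 0.675, 0, 0, 0, 0], [0.6, -0.934, 0.675, 0, 0, 0, 0], [0.6, -0.934, 0.675, 0, 0, 0, 0]]
  ]
}}

```text
time: 17.28
tool_pos: [0.6555, 0.0412, 0.4034]
ee_rot: [-3.14, -0.001, 1.372]
wrist_force: [-0.4, 0.2, 0.9]
width: 0.0566
```

```bash
cat >> h.py <<'E'
def caps(im,w):
    z=w[...,2];x,y=w[...,0],w[...,1]
    hsv=cv2.cvtColor(np.ascontiguousarray(im),cv2.COLOR_RGB2HSV); H,S,V=[hsv[...,i].astype(int) for i in range(3)]
    tr=(x>.4)&(x<.85)&(y>-.2)&(y<.45)&(z>.112)&(z<.122)
    for n,m in (('red',tr&((H<8)|(H>172))&(S>110)),('white',tr&(S<60)&(V>90))):
        nl,lab,s,ce=cv2.connectedComponentsWithStats(m.astype(np.uint8))
        for i in range(1,nl):
            if s[i,4]>40:
                P=w[lab==i]; (cx,cy),r=cv2.minEnclosingCircle(P[:,:2].astype(np.float32)*1000)
                print(n,ce[i].round(),s[i,4],'mean',np.median(P,0).round(4),'circ',round(cx,1),round(cy,1),round(r,1))
E
python3 - <<'E'
from h import *
st()
im,d,p,w=snap('wrist','w8'); caps(im,w)
z=w[...,2];t=(z>.121)&(z<.128)&(w[...,0]>.45)&(w[...,1]<.15); print('lips',rect(w[t]))
E
```

```text
t 17.28 pos [0.6555 0.0412 0.4034] rpy [-3.1396e+00 -6.0000e-04  1.3723e+00] F [-0.4  0.2  0.9] w 0.0566 j6 0.17
red [344. 217.] 732 mean [0.6711 0.0265 0.1185] circ 671.1 25.7 14.0
red [343. 285.] 66 mean [ 0.6578 -0.0408  0.1147] circ 657.5 -44.0 9.7
white [212. 217.] 804 mean [0.5551 0.0496 0.1188] circ 554.0 48.9 14.5
white [218. 257.] 503 mean [0.5502 0.0124 0.1188] circ 546.4 9.7 13.9
white [301. 259.] 710 mean [ 0.6245 -0.005   0.1188] circ 624.0 -6.3 14.0
white [343. 259.] 703 mean [ 0.6633 -0.013   0.1187] circ 663.1 -14.4 13.9
lips [628.4  15.8 252.8  82.4 -11.4]
```

View pics/w8.png

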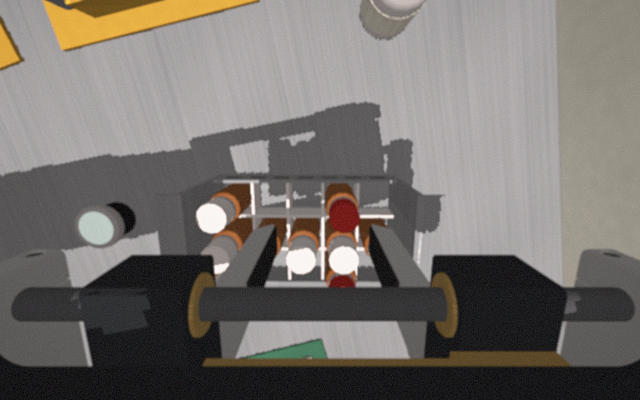

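Wrist picture: the reject is at px (344,217), (0.6711, 0.0257). Lining up over it.

```bash
python3 - <<'E'
from h import *
plan([(.6711,.0257,.34,78.6)])
E
```

```text
t 17.33 pos [0.6552 0.0418 0.4038] rpy [-3.1403e+00 -5.0000e-04  1.3736e+00] F [-0.5  0.2 -0.2] w 0.0566 j6 0.17
   [-0.127, 0.188, 0.638] [-0.001, -0.0, 0.001]
```

{"api": "move_arm", "payload": {
  "increments": [
    [[0.55, -0.06, 0.09, 0, 0, 0, 0], [0.55, -0.127, 0.188, 0, 0, 0, 0], [0.55, -0.127, 0.188, 0.2, 0, 0, 0], [0.55, -0.127, 0.188, 0.4, 0, 0, 0], [0.55, -0.127, 0.188, 0.6, 0, 0, 0], [0.55, -0.127, 0.188, 0.638, 0, 0, 0], [0.55, -0.127, 0.188, 0.638, 0, 0, 0], [0.55, -0.127, 0.188, 0.638, 0, 0, 0]]
  ]
}}

```text
time: 18.0
tool_pos: [0.6718, 0.0244, 0.3413]
ee_rot: [3.141, 0.0, 1.373]
wrist_force: [0.2, 0.1, 0.0]
width: 0.0517
```

```bash
python3 - <<'E'
from h import *
plan([(.6711,.0257,.283,78.6)])
E
```

```text
t 18.00 pos [0.6718 0.0244 0.3413] rpy [3.1407e+00 1.0000e-04 1.3728e+00] F [0.2 0.1 0. ] w 0.0517 j6 0.15
   [0.011, -0.01, 0.583] [0.001, 0.0, 0.001]
```

{"api": "move_arm", "payload": {
  "increments": [
    [[0.55, 0.01, -0.01, 0.1, 0, 0, 0], [0.55, 0.01, -0.01, 0.25, 0, 0, 0], [0.55, 0.01, -0.01, 0.4, 0, 0, 0], [0.55, 0.01, -0.01, 0.5, 0, 0, 0], [0.55, 0.01, -0.01, 0.58, 0, 0, 0], [0.55, 0.01, -0.01, 0.58, 0, 0, 0], [0.55, 0.01, -0.01, 0.58, 0, 0, 0]]
  ]
}}

```text
time: 18.58
tool_pos: [0.6707, 0.0255, 0.2826]
ee_rot: [-3.142, 0.0, 1.373]
wrist_force: [-0.5, -0.4, 0.1]
width: 0.0516
```

{"api": "move_arm", "payload": {
  "increments": [
    [[0.45, 0, 0, 0, 0, 0, 0], [0.4, 0, 0, 0, 0, 0, 0], [0.35, 0, 0, 0, 0, 0, 0], [0.3, 0, 0, 0, 0, 0, 0], [0.2, 0, 0, 0, 0, 0, 0], [0.1, 0, 0, 0, 0, 0, 0], [0.1, 0, 0, 0, 0, 0, 0], [0.1, 0, 0, 0, 0, 0, 0]]
  ]
}}

```text
time: 19.25
tool_pos: [0.6708, 0.0255, 0.2832]
ee_rot: [3.14, -0.0, 1.373]
wrist_force: [0.1, -0.4, 2.1]
width: 0.0275
```

```bash
python3 - <<'E'
from h import *
st()
im,d,p,w=snap('side','d9'); c=im[150:270,180:380]; cv2.imwrite('pics/c9.png',cv2.resize(c[...,::-1],None,fx=4,fy=4))
E
```

```text
t 19.25 pos [0.6708 0.0255 0.2832] rpy [ 3.1403e+00 -1.0000e-04  1.3726e+00] F [ 0.1 -0.4  2.1] w 0.0275 j6 0.15
```

View pics/c9.png

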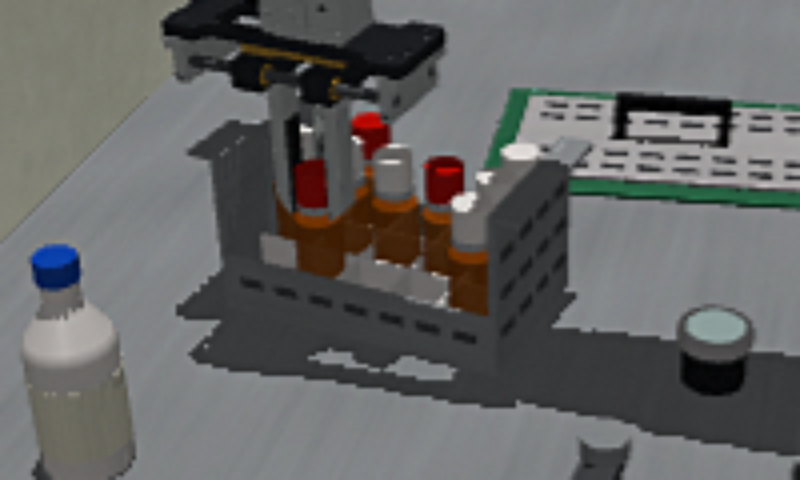

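Gripped (27.5 mm) at crop px (312,185). The cover lies flat on the mat. Lifting.

{"api": "move_arm", "payload": {
  "increments": [
    [[0.1, 0, 0, -0.05, 0, 0, 0], [0.1, 0, 0, -0.15, 0, 0, 0], [0.1, 0, 0, -0.3, 0, 0, 0], [0.1, 0, 0, -0.45, 0, 0, 0], [0.1, 0, 0, -0.6, 0, 0, 0], [0.1, 0, 0, -0.75, 0, 0, 0], [0.1, 0, 0, -0.85, 0, 0, 0], [0.1, 0, 0, -0.9, 0, 0, 0]]
  ]
}}

```text
time: 19.97
tool_pos: [0.6706, 0.0255, 0.375]
ee_rot: [3.139, -0.0, 1.373]
wrist_force: [-0.2, -0.3, -1.8]
width: 0.0274
```

{"api": "move_arm", "payload": {
  "increments": [
    [[0.1, 0, 0, -0.15, 0, 0, 0], [0.1, 0, 0, -0.3, 0, 0, 0], [0.1, 0, 0, -0.45, 0, 0, 0], [0.1, 0, 0, -0.6, 0, 0, 0], [0.1, 0, 0, -0.7, 0, 0, 0], [0.1, 0, 0, -0.7, 0, 0, 0], [0.1, 0, 0, -0.7, 0, 0, 0]]
  ]
}}

```text
time: 20.55
tool_pos: [0.6706, 0.0255, 0.4427]
ee_rot: [3.141, 0.0, 1.373]
wrist_force: [0.1, 0.5, -1.5]
width: 0.0274
```

```bash
python3 - <<'E'
from h import *
plan([(.550,.297,.443,1.3)])
im,d,p,w=snap('scene','s10')
E
```

```text
t 20.55 pos [0.6706 0.0255 0.4427] rpy [3.1412 0.     1.3725] F [ 0.1  0.5 -1.5] w 0.0274 j6 0.15
   [0.808, -0.572, -0.001] [0.0, -0.0, 0.286]
   [0.479, -0.867, -0.001] [0.0, -0.0, 0.286]
   [0.054, -0.989, -0.001] [0.0, -0.0, 0.286]
```

View pics/s10.png

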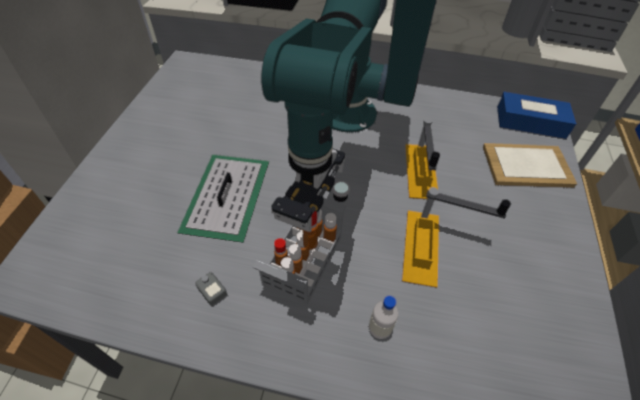

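The vial is held at px (312,228). The carrier trough is open and the bar is aside at (470,203). Carrying the vial over.

{"api": "move_arm", "payload": {
  "increments": [
    [[0.1, 0.08, -0.05, 0, 0, 0, 0.03], [0.1, 0.24, -0.17, 0, 0, 0, 0.085], [0.1, 0.4, -0.28, 0, 0, 0, 0.14], [0.1, 0.56, -0.4, 0, 0, 0, 0.2], [0.1, 0.72, -0.51, 0, 0, 0, 0.255], [0.1, 0.808, -0.572, 0, 0, 0, 0.286]]
  ]
}}

```text
time: 21.1
tool_pos: [0.6296, 0.1178, 0.4407]
ee_rot: [-3.138, 0.002, 0.921]
wrist_force: [0.0, 0.0, -1.1]
width: 0.0278
```

{"api": "move_arm", "payload": {
  "increments": [
    [[0.1, 0.08, -0.145, 0, 0, 0, 0.048], [0.1, 0.16, -0.29, 0, 0, 0, 0.095], [0.1, 0.24, -0.43, 0, 0, 0, 0.143], [0.1, 0.32, -0.58, 0, 0, 0, 0.19], [0.1, 0.4, -0.72, 0, 0, 0, 0.238], [0.1, 0.479, -0.867, 0, 0, 0, 0.286]]
  ]
}}

```text
time: 21.6
tool_pos: [0.5898, 0.2072, 0.4405]
ee_rot: [-3.141, 0.003, 0.47]
wrist_force: [-0.3, -0.3, -0.7]
width: 0.0276
```

{"api": "move_arm", "payload": {
  "increments": [
    [[0.1, 0.01, -0.165, 0, 0, 0, 0.048], [0.1, 0.02, -0.33, 0, 0, 0, 0.095], [0.1, 0.03, -0.5, 0, 0, 0, 0.143], [0.1, 0.04, -0.66, 0, 0, 0, 0.19], [0.1, 0.05, -0.82, 0, 0, 0, 0.238], [0.1, 0.054, -0.95, 0, 0, 0, 0.28], [0.1, 0.054, -0.989, 0, 0, 0, 0.286], [0.1, 0.054, -0.989, 0, 0, 0, 0.286]]
  ]
}}

```text
time: 22.27
tool_pos: [0.5494, 0.2978, 0.441]
ee_rot: [3.141, 0.002, 0.028]
wrist_force: [0.8, 0.2, -0.6]
width: 0.0274
```

```bash
python3 - <<'E'
from h import *
p,r=st()
im,d,pp,w=snap('wrist','w11'); z=w[...,2];x,y=w[...,0],w[...,1]
near=(y>.2)&(y<.4)&(x<.7)&(x>.35)
b=near&(z>.041)&(z<.05); print('wall',rect(w[b]),b.sum())
ye=near&(im[...,0]>1.8*im[...,2])&(z<.012)&(z>.002); print('base',rect(w[ye]))
plan([(.550,.297,.36,1.3)])
E
```

```text
t 22.27 pos [0.5494 0.2978 0.441 ] rpy [3.1405e+00 2.4000e-03 2.7700e-02] F [ 0.8  0.2 -0.6] w 0.0274 j6 1.95
wall [551.9 297.1  48.4  46.1   1.5] 333
base [509.2 296.  230.1  90.    1.5]
t 22.32 pos [0.5498 0.297  0.4413] rpy [3.1403e+00 1.8000e-03 2.6800e-02] F [-0.5 -0.2 -0.7] w 0.0274 j6 1.95
   [0.004, -0.001, 0.813] [0.001, 0.001, 0.003]
```

View pics/w11.png

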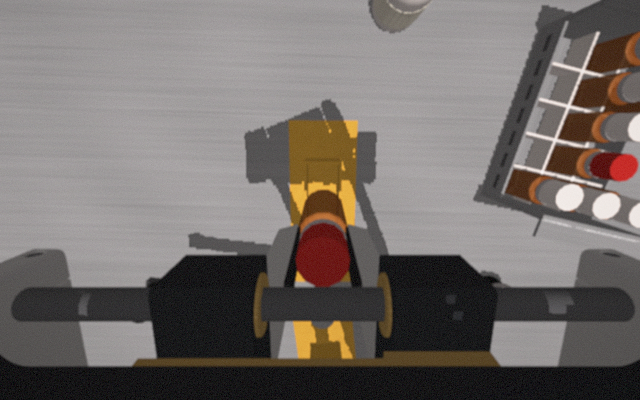

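The vial at px (323,250) is centred over the trough, which is centred at (0.5095, 0.296) with yaw 1.4°. Lowering in stages.

{"api": "move_arm", "payload": {
  "increments": [
    [[0.1, 0, 0, 0.1, 0, 0, 0], [0.1, 0, 0, 0.25, 0, 0, 0], [0.1, 0, 0, 0.4, 0, 0, 0], [0.1, 0, 0, 0.55, 0, 0, 0], [0.1, 0, 0, 0.7, 0, 0, 0], [0.1, 0, 0, 0.8, 0, 0, 0], [0.1, 0, 0, 0.85, 0, 0, 0], [0.1, 0, 0, 0.85, 0, 0, 0]]
  ]
}}

```text
time: 22.98
tool_pos: [0.5499, 0.2963, 0.3554]
ee_rot: [3.14, 0.003, 0.024]
wrist_force: [0.0, -0.3, -1.3]
width: 0.0273
```

```bash
python3 - <<'E'
from h import *
plan([(.550,.297,.287,1.4)])
E
```

```text
t 22.98 pos [0.5499 0.2963 0.3554] rpy [3.14   0.0033 0.0242] F [ 0.  -0.3 -1.3] w 0.0273 j6 1.95
   [0.003, -0.008, 0.684] [0.001, 0.002, -0.0]
```

{"api": "move_arm", "payload": {
  "increments": [
    [[0.1, 0, -0.008, 0.1, 0, 0, 0], [0.1, 0, -0.008, 0.22, 0, 0, 0], [0.1, 0, -0.008, 0.34, 0, 0, 0], [0.1, 0, -0.008, 0.45, 0, 0, 0], [0.1, 0, -0.008, 0.55, 0, 0, 0], [0.1, 0, -0.008, 0.62, 0, 0, 0], [0.1, 0, -0.008, 0.66, 0, 0, 0], [0.1, 0, -0.008, 0.67, 0, 0, 0]]
  ]
}}

```text
time: 23.65
tool_pos: [0.5496, 0.2977, 0.2891]
ee_rot: [3.141, 0.002, 0.025]
wrist_force: [-1.4, -0.2, -0.5]
width: 0.0275
```

{"api": "move_arm", "payload": {
  "increments": [
    [[0.1, 0, 0, 0.005, 0, 0, 0], [0.1, 0, 0, 0.01, 0, 0, 0], [0.1, 0, 0, 0.015, 0, 0, 0], [0.1, 0, 0, 0.02, 0, 0, 0], [0.1, 0, 0, 0.02, 0, 0, 0], [0.1, 0, 0, 0.02, 0, 0, 0]]
  ]
}}

```text
time: 24.15
tool_pos: [0.5499, 0.2978, 0.2888]
ee_rot: [-3.141, -0.001, 0.025]
wrist_force: [-0.2, 0.5, -0.5]
width: 0.0273
```

{"api": "move_arm", "payload": {
  "increments": [
    [[0.1, 0, 0, 0.01, 0, 0, 0], [0.1, 0, 0, 0.015, 0, 0, 0], [0.1, 0, 0, 0.02, 0, 0, 0], [0.1, 0, 0, 0.025, 0, 0, 0], [0.1, 0, 0, 0.03, 0, 0, 0], [0.1, 0, 0, 0.03, 0, 0, 0]]
  ]
}}

```text
time: 24.65
tool_pos: [0.5498, 0.2977, 0.2853]
ee_rot: [3.141, 0.0, 0.025]
wrist_force: [-0.1, 0.9, -1.2]
width: 0.0277
```

{"api": "move_arm", "payload": {
  "increments": [
    [[0.1, 0, 0, 0.005, 0, 0, 0], [0.1, 0, 0, 0.01, 0, 0, 0], [0.1, 0, 0, 0.015, 0, 0, 0], [0.1, 0, 0, 0.02, 0, 0, 0], [0.1, 0, 0, 0.022, 0, 0, 0], [0.1, 0, 0, 0.022, 0, 0, 0], [0.1, 0, 0, 0.022, 0, 0, 0]]
  ]
}}

```text
time: 25.23
tool_pos: [0.5498, 0.2977, 0.2833]
ee_rot: [3.142, -0.0, 0.025]
wrist_force: [0.0, -0.2, -1.1]
width: 0.0275
```

{"api": "move_arm", "payload": {
  "increments": [
    [[0.1, 0, 0, 0.005, 0, 0, 0], [0.1, 0, 0, 0.01, 0, 0, 0], [0.1, 0, 0, 0.012, 0, 0, 0], [0.1, 0, 0, 0.012, 0, 0, 0], [0.1, 0, 0, 0.012, 0, 0, 0]]
  ]
}}

```text
time: 25.65
tool_pos: [0.5499, 0.2977, 0.2832]
ee_rot: [-3.141, -0.001, 0.025]
wrist_force: [-1.5, -1.4, 5.3]
width: 0.0272
```

{"api": "move_arm", "payload": {
  "increments": [
    [[0.32, 0, 0, 0, 0, 0, 0], [0.36, 0, 0, 0, 0, 0, 0], [0.4, 0, 0, 0, 0, 0, 0], [0.45, 0, 0, 0, 0, 0, 0], [0.5, 0, 0, 0, 0, 0, 0], [0.5, 0, 0, 0, 0, 0, 0], [0.5, 0, 0, 0, 0, 0, 0]]
  ]
}}

```text
time: 26.23
tool_pos: [0.5498, 0.2977, 0.2819]
ee_rot: [3.141, 0.0, 0.025]
wrist_force: [-1.0, 0.6, 0.4]
width: 0.047
```

{"api": "move_arm", "payload": {
  "increments": [
    [[0.5, 0, 0, -0.1, 0, 0, 0], [0.5, 0, 0, -0.25, 0, 0, 0], [0.5, 0, 0, -0.4, 0, 0, 0], [0.5, 0, 0, -0.6, 0, 0, 0], [0.5, 0, 0, -0.8, 0, 0, 0], [0.5, 0, 0, -0.9, 0, 0, 0], [0.5, 0, 0, -0.9, 0, 0, 0]]
  ]
}}

```text
time: 26.82
tool_pos: [0.5502, 0.2979, 0.3765]
ee_rot: [-3.139, -0.007, 0.025]
wrist_force: [-0.0, 0.4, -0.3]
width: 0.0471
```

```bash
python3 - <<'E'
from h import *
plan([(.5848,.0017,.403,-11.4)])
im,d,p,w=snap('scene','s12'); caps(im,w)
im,d,p,w=snap('side','d12'); c=im[150:330,180:380]; cv2.imwrite('pics/c12.png',cv2.resize(c[...,::-1],None,fx=3.3,fy=3.3))
E
```

```text
t 26.82 pos [0.5502 0.2979 0.3765] rpy [-3.1389 -0.0069  0.0248] F [-0.   0.4 -0.3] w 0.0471 j6 1.95
   [0.092, 0.99, -0.09] [-0.001, -0.001, 0.047]
   [0.165, 0.98, -0.089] [-0.001, -0.001, 0.047]
   [0.237, 0.965, -0.089] [-0.001, -0.001, 0.047]
red [309. 224.] 99 mean [0.586  0.0022 0.1178] circ 584.4 1.2 15.0
red [430. 236.] 76 mean [0.5547 0.2955 0.1176] circ 551.0 295.8 14.0
red [279. 243.] 100 mean [ 0.6568 -0.0526  0.1179] circ 655.4 -53.0 13.9
white [301. 207.] 88 mean [ 0.5395 -0.0293  0.1181] circ 537.7 -29.3 14.3
white [316. 212.] 86 mean [0.5467 0.0102 0.1179] circ 544.6 10.1 15.8
white [330. 217.] 86 mean [0.5552 0.0489 0.1181] circ 553.5 47.6 14.3
white [302. 236.] 102 mean [ 0.626 -0.006  0.118] circ 622.9 -6.6 15.5
white [294. 249.] 108 mean [ 0.6644 -0.0137  0.1181] circ 663.4 -13.7 14.9
white [287. 263.] 117 mean [ 0.7043 -0.0219  0.1178] circ 706.5 -21.1 16.8
white [386. 311.] 63 mean [0.7681 0.214  0.1154] circ 761.9 214.9 14.7
```

View pics/c12.png

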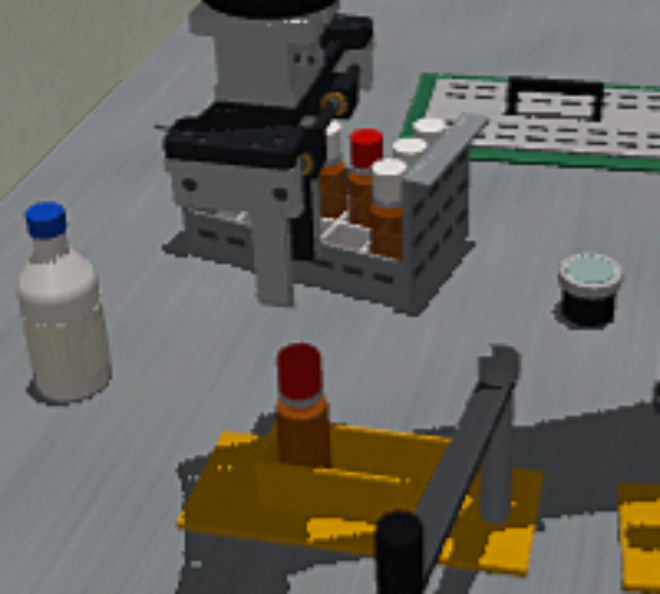

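The first reject stands upright in the trough at crop px (300,400). Next is the reject in cell (-1,0) at (0.585, 0.0015).

{"api": "move_arm", "payload": {
  "increments": [
    [[0.5, 0.05, 0.4, -0.09, 0, 0, 0.02], [0.5, 0.092, 0.8, -0.09, 0, 0, 0.04], [0.5, 0.092, 0.99, -0.09, 0, 0, 0.047], [0.5, 0.092, 0.99, -0.09, 0, 0, 0.047]]
  ]
}}

```text
time: 27.25
tool_pos: [0.5617, 0.1954, 0.3792]
ee_rot: [3.139, 0.003, -0.054]
wrist_force: [0.7, 0.1, 0.1]
width: 0.047
```

{"api": "move_arm", "payload": {
  "increments": [
    [[0.5, 0.06, 0.33, -0.09, 0, 0, 0.02], [0.5, 0.11, 0.66, -0.09, 0, 0, 0.04], [0.5, 0.165, 0.98, -0.09, 0, 0, 0.047], [0.5, 0.165, 0.98, -0.09, 0, 0, 0.047]]
  ]
}}

```text
time: 27.58
tool_pos: [0.5736, 0.0965, 0.3885]
ee_rot: [3.138, 0.002, -0.128]
wrist_force: [-0.4, 0.0, -0.7]
width: 0.0469
```

{"api": "move_arm", "payload": {
  "increments": [
    [[0.55, 0.08, 0.33, -0.09, 0, 0, 0.02], [0.55, 0.16, 0.66, -0.09, 0, 0, 0.04], [0.55, 0.21, 0.88, -0.09, 0, 0, 0.047], [0.55, 0.237, 0.965, -0.09, 0, 0, 0.047], [0.55, 0.237, 0.965, -0.09, 0, 0, 0.047], [0.55, 0.237, 0.965, -0.09, 0, 0, 0.047]]
  ]
}}

```text
time: 28.08
tool_pos: [0.5849, 0.0026, 0.3981]
ee_rot: [-3.14, 0.002, -0.196]
wrist_force: [-0.8, 0.5, -0.2]
width: 0.0516
```

```bash
python3 - <<'E'
from h import *
im,d,p,w=snap('wrist','w13'); caps(im,w)
plan([(.5848,.0016,.33,-11.4)])
E
```

```text
red [373. 109.] 935 mean [ 0.6555 -0.053   0.1185] circ 655.6 -53.4 13.9
red [324. 204.] 776 mean [0.5861 0.0015 0.1185] circ 585.5 1.6 13.9
white [21. 46.] 729 mean [0.7537 0.2062 0.1158] circ 758.4 215.0 15.7
white [324.  56.] 1080 mean [ 0.7024 -0.0221  0.1184] circ 702.4 -22.2 13.9
white [324. 109.] 926 mean [ 0.6636 -0.0143  0.1185] circ 663.7 -14.4 13.9
white [324. 158.] 830 mean [ 0.6245 -0.0064  0.1185] circ 624.3 -6.3 13.8
white [323. 247.] 768 mean [0.5469 0.0093 0.1186] circ 545.7 9.3 14.4
white [286. 247.] 357 mean [0.5526 0.0422 0.1186] circ 552.8 46.9 13.8
white [360. 248.] 305 mean [ 0.5396 -0.0226  0.1187] circ 537.6 -27.1 13.7
t 28.13 pos [0.5849 0.0031 0.3984] rpy [-3.1406e+00  1.6000e-03 -1.9500e-01] F [0.3 0.4 0.3] w 0.0517 j6 1.67
   [0.004, 0.016, 0.684] [-0.001, 0.001, 0.003]
```

View pics/w13.png

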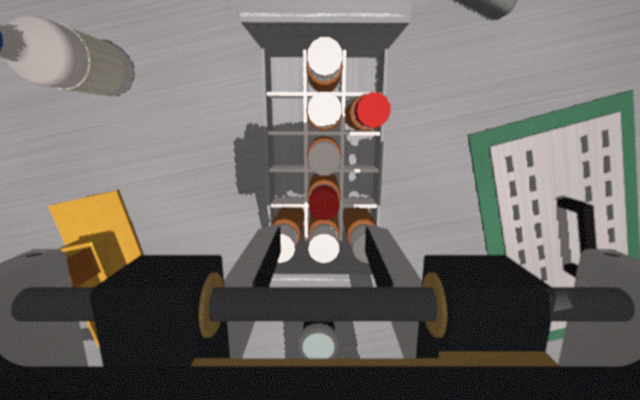

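Wrist picture: the reject is at px (324,204), (0.5855, 0.0016), with the empty cells on both jaw sides. The reject at (373,109) is at (0.6556, -0.0533). Descending.

{"api": "move_arm", "payload": {
  "increments": [
    [[0.55, 0.006, 0.016, 0.1, 0, 0, 0], [0.55, 0.006, 0.016, 0.3, 0, 0, 0], [0.55, 0.006, 0.016, 0.5, 0, 0, 0], [0.55, 0.006, 0.016, 0.62, 0, 0, 0], [0.55, 0.006, 0.016, 0.65, 0, 0, 0], [0.55, 0.006, 0.016, 0.65, 0, 0, 0], [0.55, 0.006, 0.016, 0.65, 0, 0, 0]]
  ]
}}

```text
time: 28.72
tool_pos: [0.5853, 0.0004, 0.3347]
ee_rot: [-3.142, -0.001, -0.196]
wrist_force: [0.1, -0.3, -0.1]
width: 0.0519
```

```bash
python3 - <<'E'
from h import *
plan([(.5853,.0016,.283,-11.4)])
E
```

```text
t 28.72 pos [5.853e-01 4.000e-04 3.347e-01] rpy [-3.1415e+00 -9.0000e-04 -1.9600e-01] F [ 0.1 -0.3 -0.1] w 0.0519 j6 1.67
   [-0.003, -0.012, 0.517] [-0.0, -0.001, 0.002]
```

{"api": "move_arm", "payload": {
  "increments": [
    [[0.55, 0, -0.012, 0.1, 0, 0, 0], [0.55, 0, -0.012, 0.22, 0, 0, 0], [0.55, 0, -0.012, 0.34, 0, 0, 0], [0.55, 0, -0.012, 0.44, 0, 0, 0], [0.55, 0, -0.012, 0.51, 0, 0, 0], [0.55, 0, -0.012, 0.51, 0, 0, 0], [0.55, 0, -0.012, 0.51, 0, 0, 0]]
  ]
}}

```text
time: 29.3
tool_pos: [0.5852, 0.0011, 0.2822]
ee_rot: [3.141, 0.002, -0.197]
wrist_force: [-0.1, 0.3, 0.6]
width: 0.0519
```

{"api": "move_arm", "payload": {
  "increments": [
    [[0.45, 0, 0, 0, 0, 0, 0], [0.4, 0, 0, 0, 0, 0, 0], [0.35, 0, 0, 0, 0, 0, 0], [0.3, 0, 0, 0, 0, 0, 0], [0.2, 0, 0, 0, 0, 0, 0], [0.1, 0, 0, 0, 0, 0, 0], [0.1, 0, 0, 0, 0, 0, 0], [0.1, 0, 0, 0, 0, 0, 0]]
  ]
}}

```text
time: 29.97
tool_pos: [0.5855, 0.0011, 0.2837]
ee_rot: [-3.142, -0.001, -0.197]
wrist_force: [-0.3, -0.2, 2.5]
width: 0.0274
```

```bash
python3 - <<'E'
from h import *
p,r=st()
p[2]+=.16; plan([(.510,.2961,.443,1.4)],p,r)
E
```

```text
t 29.97 pos [0.5855 0.0011 0.2837] rpy [-3.1416e+00 -1.1000e-03 -1.9670e-01] F [-0.3 -0.2  2.5] w 0.0274 j6 1.67
   [-0.439, -0.915, 0.002] [0.0, -0.0, -0.047]
   [-0.37, -0.945, 0.002] [0.0, -0.0, -0.047]
   [-0.3, -0.97, 0.002] [0.0, -0.0, -0.047]
```

{"api": "move_arm", "payload": {
  "increments": [
    [[0.1, 0, 0, -0.05, 0, 0, 0], [0.1, 0, 0, -0.15, 0, 0, 0], [0.1, 0, 0, -0.3, 0, 0, 0], [0.1, 0, 0, -0.45, 0, 0, 0], [0.1, 0, 0, -0.6, 0, 0, 0], [0.1, 0, 0, -0.75, 0, 0, 0], [0.1, 0, 0, -0.9, 0, 0, 0]]
  ]
}}

```text
time: 30.55
tool_pos: [0.5852, 0.0011, 0.3745]
ee_rot: [3.142, -0.0, -0.197]
wrist_force: [1.1, -0.0, -0.8]
width: 0.0275
```

{"api": "move_arm", "payload": {
  "increments": [
    [[0.1, 0, 0, -0.15, 0, 0, 0], [0.1, 0, 0, -0.3, 0, 0, 0], [0.1, 0, 0, -0.45, 0, 0, 0], [0.1, 0, 0, -0.6, 0, 0, 0], [0.1, 0, 0, -0.7, 0, 0, 0], [0.1, 0, 0, -0.7, 0, 0, 0]]
  ]
}}

```text
time: 31.05
tool_pos: [0.5853, 0.0012, 0.4467]
ee_rot: [-3.141, -0.006, -0.197]
wrist_force: [-0.3, 0.1, -0.8]
width: 0.0274
```

{"api": "move_arm", "payload": {
  "increments": [
    [[0.1, -0.04, -0.1, 0, 0, 0, -0.005], [0.1, -0.13, -0.27, 0, 0, 0, -0.015], [0.1, -0.21, -0.44, 0, 0, 0, -0.023], [0.1, -0.29, -0.6, 0, 0, 0, -0.03], [0.1, -0.37, -0.77, 0, 0, 0, -0.04], [0.1, -0.44, -0.915, 0, 0, 0, -0.047]]
  ]
}}

```text
time: 31.55
tool_pos: [0.5594, 0.1012, 0.4414]
ee_rot: [3.142, 0.003, -0.121]
wrist_force: [-1.0, -0.0, -0.9]
width: 0.0273
```

{"api": "move_arm", "payload": {
  "increments": [
    [[0.1, -0.07, -0.19, 0, 0, 0, -0.01], [0.1, -0.15, -0.38, 0, 0, 0, -0.02], [0.1, -0.22, -0.57, 0, 0, 0, -0.03], [0.1, -0.3, -0.76, 0, 0, 0, -0.04], [0.1, -0.37, -0.945, 0, 0, 0, -0.047]]
  ]
}}

```text
time: 31.97
tool_pos: [0.534, 0.1995, 0.4414]
ee_rot: [3.141, 0.003, -0.047]
wrist_force: [0.6, 0.3, -1.6]
width: 0.0275
```

{"api": "move_arm", "payload": {
  "increments": [
    [[0.1, -0.06, -0.19, 0, 0, 0, -0.01], [0.1, -0.12, -0.38, 0, 0, 0, -0.02], [0.1, -0.18, -0.57, 0, 0, 0, -0.03], [0.1, -0.24, -0.76, 0, 0, 0, -0.04], [0.1, -0.28, -0.9, 0, 0, 0, -0.047], [0.1, -0.3, -0.97, 0, 0, 0, -0.047], [0.1, -0.3, -0.97, 0, 0, 0, -0.047], [0.1, -0.3, -0.97, 0, 0, 0, -0.047]]
  ]
}}

```text
time: 32.63
tool_pos: [0.5097, 0.2962, 0.4426]
ee_rot: [3.14, 0.001, 0.025]
wrist_force: [0.7, 0.6, 0.1]
width: 0.0275
```

```bash
python3 - <<'E'
from h import *
p,r=st()
im,d,pp,w=snap('wrist','w14'); caps(im,w)
z=w[...,2];x,y=w[...,0],w[...,1]
near=(y>.2)&(y<.4)&(x<.7)&(x>.35)
b=near&(z>.041)&(z<.05); print('wall',rect(w[b]),b.sum())
plan([(.510,.2961,.36,1.4)])
E
```

```text
t 32.63 pos [0.5097 0.2962 0.4426] rpy [3.1404e+00 8.0000e-04 2.5000e-02] F [0.7 0.6 0.1] w 0.0275 j6 1.98
red [322. 154.] 587 mean [0.5501 0.2971 0.1185] circ 549.9 297.2 13.5
white [635.  85.] 234 mean [0.6214 0.0055 0.1163] circ 622.7 -1.4 12.6
white [572. 156.] 747 mean [0.5544 0.0518 0.1186] circ 553.6 49.9 14.6
white [610. 165.] 782 mean [0.5466 0.0129 0.1186] circ 546.1 10.5 15.1
white [636. 175.] 175 mean [ 0.5366 -0.0176  0.1163] circ 537.2 -24.4 12.9
wall [531.  296.6  88.1  46.    1.5] 473
t 32.68 pos [0.5099 0.2957 0.4428] rpy [3.1406e+00 3.0000e-04 2.4200e-02] F [ 0.2  0.1 -0.9] w 0.0275 j6 1.98
   [0.002, -0.004, 0.828] [0.001, 0.0, -0.0]
```

View pics/w14.png

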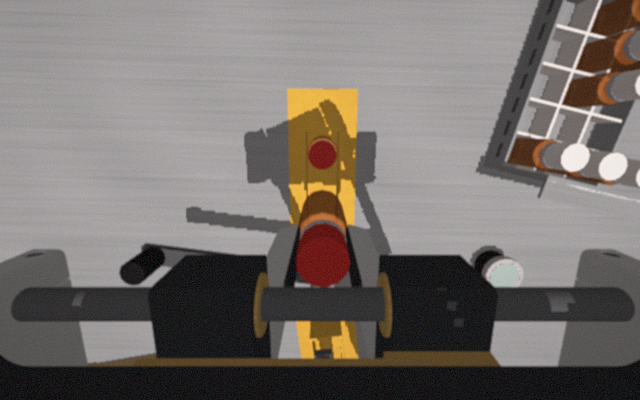

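The first vial is at px (322,154), (0.550, 0.2972), and the held one is 40 mm before it. Lowering.

{"api": "move_arm", "payload": {
  "increments": [
    [[0.1, 0, -0.004, 0.1, 0, 0, 0], [0.1, 0, -0.004, 0.25, 0, 0, 0], [0.1, 0, -0.004, 0.4, 0, 0, 0], [0.1, 0, -0.004, 0.55, 0, 0, 0], [0.1, 0, -0.004, 0.7, 0, 0, 0], [0.1, 0, -0.004, 0.8, 0, 0, 0], [0.1, 0, -0.004, 0.85, 0, 0, 0], [0.1, 0, -0.004, 0.85, 0, 0, 0]]
  ]
}}

```text
time: 33.35
tool_pos: [0.5097, 0.2959, 0.3563]
ee_rot: [3.14, 0.003, 0.024]
wrist_force: [-0.6, 0.6, -0.7]
width: 0.0276
```

{"api": "move_arm", "payload": {
  "increments": [
    [[0.1, 0, 0, 0.1, 0, 0, 0], [0.1, 0, 0, 0.22, 0, 0, 0], [0.1, 0, 0, 0.34, 0, 0, 0], [0.1, 0, 0, 0.45, 0, 0, 0], [0.1, 0, 0, 0.55, 0, 0, 0], [0.1, 0, 0, 0.62, 0, 0, 0], [0.1, 0, 0, 0.66, 0, 0, 0], [0.1, 0, 0, 0.68, 0, 0, 0]]
  ]
}}

```text
time: 34.02
tool_pos: [0.5096, 0.2965, 0.289]
ee_rot: [3.141, 0.001, 0.025]
wrist_force: [-0.3, -1.2, -0.6]
width: 0.0278
```

{"api": "move_arm", "payload": {
  "increments": [
    [[0.1, 0, 0, 0.005, 0, 0, 0], [0.1, 0, 0, 0.01, 0, 0, 0], [0.1, 0, 0, 0.015, 0, 0, 0], [0.1, 0, 0, 0.02, 0, 0, 0], [0.1, 0, 0, 0.02, 0, 0, 0], [0.1, 0, 0, 0.02, 0, 0, 0]]
  ]
}}

```text
time: 34.52
tool_pos: [0.5098, 0.2965, 0.2885]
ee_rot: [-3.141, -0.001, 0.025]
wrist_force: [1.1, 1.2, -0.3]
width: 0.0277
```

{"api": "move_arm", "payload": {
  "increments": [
    [[0.1, 0, 0, 0.01, 0, 0, 0], [0.1, 0, 0, 0.02, 0, 0, 0], [0.1, 0, 0, 0.03, 0, 0, 0], [0.1, 0, 0, 0.035, 0, 0, 0], [0.1, 0, 0, 0.04, 0, 0, 0], [0.1, 0, 0, 0.045, 0, 0, 0], [0.1, 0, 0, 0.047, 0, 0, 0], [0.1, 0, 0, 0.047, 0, 0, 0]]
  ]
}}

```text
time: 35.18
tool_pos: [0.5097, 0.2965, 0.2837]
ee_rot: [3.141, -0.0, 0.025]
wrist_force: [-0.1, -0.3, 0.8]
width: 0.0276
```

{"api": "move_arm", "payload": {
  "increments": [
    [[0.1, 0, 0, 0.005, 0, 0, 0], [0.1, 0, 0, 0.01, 0, 0, 0], [0.1, 0, 0, 0.01, 0, 0, 0], [0.1, 0, 0, 0.01, 0, 0, 0]]
  ]
}}

```text
time: 35.52
tool_pos: [0.5098, 0.2965, 0.2837]
ee_rot: [-3.141, -0.001, 0.025]
wrist_force: [-2.1, -0.7, 4.9]
width: 0.0276
```

{"api": "move_arm", "payload": {
  "increments": [
    [[0.32, 0, 0, 0, 0, 0, 0], [0.36, 0, 0, 0, 0, 0, 0], [0.4, 0, 0, 0, 0, 0, 0], [0.45, 0, 0, 0, 0, 0, 0], [0.5, 0, 0, 0, 0, 0, 0], [0.5, 0, 0, 0, 0, 0, 0], [0.5, 0, 0, 0, 0, 0, 0]]
  ]
}}

```text
time: 36.1
tool_pos: [0.5097, 0.2965, 0.2823]
ee_rot: [3.141, 0.0, 0.025]
wrist_force: [0.4, -0.1, -0.1]
width: 0.0468
```

{"api": "move_arm", "payload": {
  "increments": [
    [[0.5, 0, 0, -0.1, 0, 0, 0], [0.5, 0, 0, -0.25, 0, 0, 0], [0.5, 0, 0, -0.4, 0, 0, 0], [0.5, 0, 0, -0.6, 0, 0, 0], [0.5, 0, 0, -0.8, 0, 0, 0], [0.5, 0, 0, -1, 0, 0, 0], [0.5, 0, 0, -1, 0, 0, 0]]
  ]
}}

```text
time: 36.68
tool_pos: [0.5102, 0.2968, 0.3887]
ee_rot: [-3.138, -0.01, 0.025]
wrist_force: [0.7, 0.5, 0.8]
width: 0.0469
```

```bash
python3 - <<'E'
from h import *
plan([(.6556,-.0533,.415,78.5)])
im,d,p,w=snap('side','d15'); c=im[150:330,180:380]; cv2.imwrite('pics/c15.png',cv2.resize(c[...,::-1],None,fx=3.3,fy=3.3))
z=w[...,2]; m=(w[...,0]<.62)&(w[...,0]>.3)&(w[...,1]<-.13)&(w[...,1]>-.45)&(z>.006)&(z<.012); print('cover',rect(w[m]))
E
```

```text
t 36.68 pos [0.5102 0.2968 0.3887] rpy [-3.1376 -0.0096  0.0248] F [0.7 0.5 0.8] w 0.0469 j6 1.98
   [0.342, 0.884, -0.066] [0.0, -0.002, -0.214]
   [0.031, 0.947, -0.067] [0.0, -0.002, -0.214]
   [-0.283, 0.904, -0.068] [0.0, -0.002, -0.214]
   [-0.566, 0.76, -0.067] [0.0, -0.002, -0.214]
cover [ 463.6 -281.2  306.6  189.2    3.6]
```

View pics/c15.png

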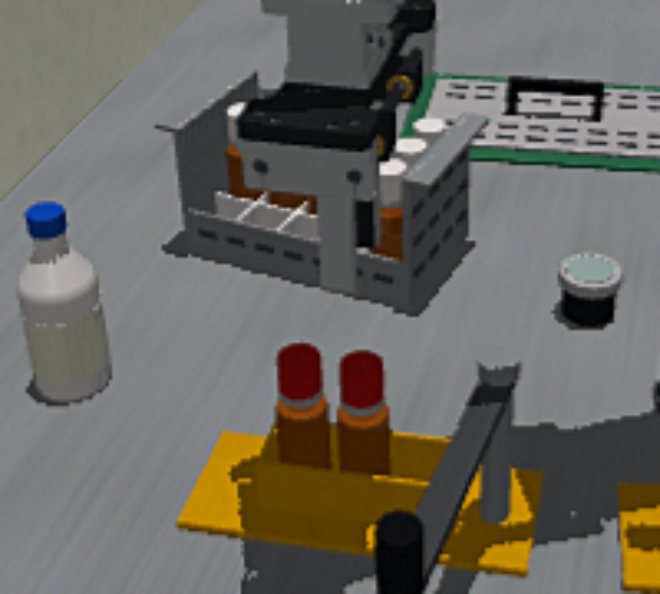

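Two rejects stand in the trough, at crop px (300,405) and (362,410). Going for the last one.

{"api": "move_arm", "payload": {
  "increments": [
    [[0.5, 0.11, 0.29, -0.066, 0, 0, -0.07], [0.5, 0.23, 0.59, -0.066, 0, 0, -0.14], [0.5, 0.342, 0.884, -0.066, 0, 0, -0.214], [0.5, 0.342, 0.884, -0.066, 0, 0, -0.214]]
  ]
}}

```text
time: 37.07
tool_pos: [0.5476, 0.2048, 0.3872]
ee_rot: [3.139, 0.003, 0.359]
wrist_force: [-0.9, 0.6, -0.4]
width: 0.0469
```

{"api": "move_arm", "payload": {
  "increments": [
    [[0.5, 0.01, 0.31, -0.066, 0, 0, -0.07], [0.5, 0.02, 0.63, -0.066, 0, 0, -0.14], [0.5, 0.03, 0.947, -0.066, 0, 0, -0.214], [0.5, 0.03, 0.947, -0.066, 0, 0, -0.214]]
  ]
}}

```text
time: 37.4
tool_pos: [0.5837, 0.1174, 0.3937]
ee_rot: [3.14, 0.003, 0.694]
wrist_force: [-0.2, 0.3, -0.8]
width: 0.0472
```

{"api": "move_arm", "payload": {
  "increments": [
    [[0.55, -0.09, 0.3, -0.066, 0, 0, -0.07], [0.55, -0.19, 0.6, -0.066, 0, 0, -0.14], [0.55, -0.283, 0.904, -0.066, 0, 0, -0.214], [0.55, -0.283, 0.904, -0.066, 0, 0, -0.214]]
  ]
}}

```text
time: 37.73
tool_pos: [0.6199, 0.0301, 0.4001]
ee_rot: [-3.141, 0.003, 1.03]
wrist_force: [-1.1, 0.5, 0.2]
width: 0.0517
```

{"api": "move_arm", "payload": {
  "increments": [
    [[0.55, -0.19, 0.25, -0.066, 0, 0, -0.07], [0.55, -0.38, 0.5, -0.066, 0, 0, -0.14], [0.55, -0.5, 0.68, -0.066, 0, 0, -0.2], [0.55, -0.566, 0.76, -0.066, 0, 0, -0.214], [0.55, -0.566, 0.76, -0.066, 0, 0, -0.214], [0.55, -0.566, 0.76, -0.066, 0, 0, -0.214]]
  ]
}}

```text
time: 38.23
tool_pos: [0.655, -0.0529, 0.4074]
ee_rot: [-3.139, -0.001, 1.367]
wrist_force: [-0.4, -0.2, 0.2]
width: 0.0519
```

```bash
python3 - <<'E'
from h import *
im,d,p,w=snap('wrist','w16'); caps(im,w)
plan([(.6556,-.0533,.34,78.5)])
E
```

```text
red [324. 202.] 710 mean [ 0.6555 -0.0518  0.1185] circ 655.5 -52.4 13.7
white [183. 112.] 938 mean [0.5548 0.049  0.1185] circ 554.1 49.4 14.1
white [188. 159.] 853 mean [0.547  0.0103 0.1185] circ 546.0 10.2 14.1
white [279. 159.] 796 mean [ 0.6245 -0.0055  0.1185] circ 624.0 -5.8 14.0
white [324. 159.] 773 mean [ 0.6633 -0.0136  0.1185] circ 663.1 -13.8 13.9
white [370. 158.] 802 mean [ 0.7021 -0.0213  0.1185] circ 702.3 -21.5 13.8
white [193. 204.] 819 mean [ 0.5393 -0.029   0.1187] circ 537.8 -29.4 14.3
t 38.28 pos [ 0.6548 -0.0523  0.4079] rpy [-3.1396e+00 -7.0000e-04  1.3683e+00] F [ 0.2  0.3 -0.6] w 0.0516 j6 0.04
   [-0.008, 0.011, 0.679] [-0.001, -0.0, -0.001]
```

View pics/w16.png

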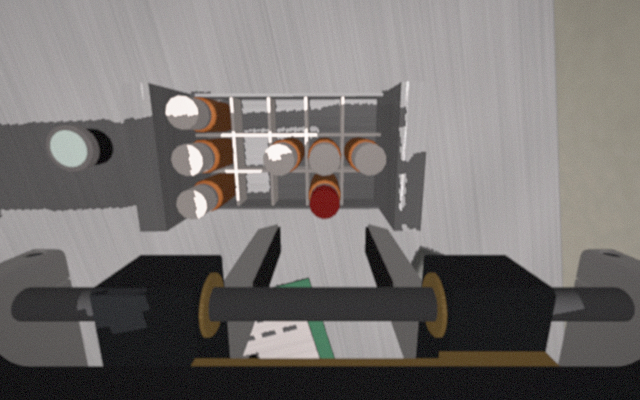

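Wrist picture: the last reject is at px (324,202), (0.6555, -0.0528), centred between the fingers. The whites all stand. Descending.

{"api": "move_arm", "payload": {
  "increments": [
    [[0.55, 0, 0.006, 0.1, 0, 0, 0], [0.55, 0, 0.006, 0.3, 0, 0, 0], [0.55, 0, 0.006, 0.5, 0, 0, 0], [0.55, 0, 0.006, 0.66, 0, 0, 0], [0.55, 0, 0.006, 0.7, 0, 0, 0], [0.55, 0, 0.006, 0.7, 0, 0, 0], [0.55, 0, 0.006, 0.7, 0, 0, 0]]
  ]
}}

```text
time: 38.87
tool_pos: [0.6555, -0.0529, 0.3392]
ee_rot: [3.141, -0.0, 1.37]
wrist_force: [-0.1, 0.0, -0.4]
width: 0.0516
```

```bash
python3 - <<'E'
from h import *
plan([(.6555,-.0528,.283,78.5)])
E
```

```text
t 38.87 pos [ 0.6555 -0.0529  0.3392] rpy [ 3.1413e+00 -1.0000e-04  1.3699e+00] F [-0.1  0.  -0.4] w 0.0516 j6 0.03
   [0.001, -0.001, 0.562] [0.0, -0.0, -0.0]
```

{"api": "move_arm", "payload": {
  "increments": [
    [[0.55, 0, 0, 0.1, 0, 0, 0], [0.55, 0, 0, 0.22, 0, 0, 0], [0.55, 0, 0, 0.34, 0, 0, 0], [0.55, 0, 0, 0.46, 0, 0, 0], [0.55, 0, 0, 0.55, 0, 0, 0], [0.55, 0, 0, 0.56, 0, 0, 0], [0.55, 0, 0, 0.56, 0, 0, 0]]
  ]
}}

```text
time: 39.45
tool_pos: [0.6553, -0.0537, 0.2811]
ee_rot: [-3.139, 0.0, 1.369]
wrist_force: [-0.2, -0.7, 0.5]
width: 0.0515
```

{"api": "move_arm", "payload": {
  "increments": [
    [[0.45, 0, 0, 0, 0, 0, 0], [0.4, 0, 0, 0, 0, 0, 0], [0.35, 0, 0, 0, 0, 0, 0], [0.3, 0, 0, 0, 0, 0, 0], [0.2, 0, 0, 0, 0, 0, 0], [0.1, 0, 0, 0, 0, 0, 0], [0.1, 0, 0, 0, 0, 0, 0], [0.1, 0, 0, 0, 0, 0, 0]]
  ]
}}

```text
time: 40.12
tool_pos: [0.6557, -0.0537, 0.2836]
ee_rot: [3.14, 0.0, 1.369]
wrist_force: [-0.1, 0.3, 2.8]
width: 0.0275
```

```bash
python3 - <<'E'
from h import *
p,r=st()
p[2]+=.16; plan([(.4705,.2951,.443,1.4)],p,r)
E
```

```text
t 40.12 pos [ 0.6557 -0.0537  0.2836] rpy [3.1403 0.     1.3694] F [-0.1  0.3  2.8] w 0.0275 j6 0.03
   [0.762, -0.628, 0.001] [0.0, -0.0, 0.214]
   [0.512, -0.844, 0.001] [0.0, -0.0, 0.214]
   [0.205, -0.966, 0.001] [0.0, -0.0, 0.214]
   [-0.126, -0.979, 0.001] [0.0, -0.0, 0.214]
```

{"api": "move_arm", "payload": {
  "increments": [
    [[0.1, 0, 0, -0.05, 0, 0, 0], [0.1, 0, 0, -0.15, 0, 0, 0], [0.1, 0, 0, -0.3, 0, 0, 0], [0.1, 0, 0, -0.45, 0, 0, 0], [0.1, 0, 0, -0.6, 0, 0, 0], [0.1, 0, 0, -0.75, 0, 0, 0], [0.1, 0, 0, -0.9, 0, 0, 0]]
  ]
}}

```text
time: 40.7
tool_pos: [0.6555, -0.0536, 0.3742]
ee_rot: [3.142, 0.0, 1.369]
wrist_force: [1.1, 0.2, -0.7]
width: 0.0273
```

{"api": "move_arm", "payload": {
  "increments": [
    [[0.1, 0, 0, -0.15, 0, 0, 0], [0.1, 0, 0, -0.3, 0, 0, 0], [0.1, 0, 0, -0.45, 0, 0, 0], [0.1, 0, 0, -0.6, 0, 0, 0], [0.1, 0, 0, -0.7, 0, 0, 0], [0.1, 0, 0, -0.7, 0, 0, 0]]
  ]
}}

```text
time: 41.2
tool_pos: [0.6555, -0.0536, 0.4466]
ee_rot: [3.136, -0.0, 1.369]
wrist_force: [0.6, -0.2, -0.6]
width: 0.0274
```

{"api": "move_arm", "payload": {
  "increments": [
    [[0.1, 0.07, -0.06, 0, 0, 0, 0.02], [0.1, 0.2, -0.17, 0, 0, 0, 0.06], [0.1, 0.34, -0.28, 0, 0, 0, 0.095], [0.1, 0.48, -0.4, 0, 0, 0, 0.13], [0.1, 0.62, -0.51, 0, 0, 0, 0.17], [0.1, 0.762, -0.628, 0, 0, 0, 0.214]]
  ]
}}

```text
time: 41.7
tool_pos: [0.6088, 0.0342, 0.4417]
ee_rot: [-3.14, 0.001, 1.03]
wrist_force: [-0.2, -0.8, -0.9]
width: 0.0275
```

{"api": "move_arm", "payload": {
  "increments": [
    [[0.1, 0.1, -0.17, 0, 0, 0, 0.043], [0.1, 0.2, -0.34, 0, 0, 0, 0.086], [0.1, 0.31, -0.51, 0, 0, 0, 0.128], [0.1, 0.41, -0.68, 0, 0, 0, 0.171], [0.1, 0.512, -0.844, 0, 0, 0, 0.214]]
  ]
}}

```text
time: 42.12
tool_pos: [0.5623, 0.1216, 0.4418]
ee_rot: [-3.141, 0.002, 0.694]
wrist_force: [0.4, 0.6, -1.0]
width: 0.0276
```

{"api": "move_arm", "payload": {
  "increments": [
    [[0.1, 0.04, -0.19, 0, 0, 0, 0.043], [0.1, 0.08, -0.39, 0, 0, 0, 0.086], [0.1, 0.12, -0.58, 0, 0, 0, 0.128], [0.1, 0.16, -0.77, 0, 0, 0, 0.171], [0.1, 0.205, -0.966, 0, 0, 0, 0.214]]
  ]
}}

```text
time: 42.53
tool_pos: [0.516, 0.2087, 0.4419]
ee_rot: [3.142, 0.002, 0.357]
wrist_force: [-0.1, 1.0, -0.6]
width: 0.0274
```

{"api": "move_arm", "payload": {
  "increments": [
    [[0.1, -0.02, -0.2, 0, 0, 0, 0.043], [0.1, -0.05, -0.39, 0, 0, 0, 0.086], [0.1, -0.07, -0.59, 0, 0, 0, 0.128], [0.1, -0.1, -0.78, 0, 0, 0, 0.171], [0.1, -0.12, -0.93, 0, 0, 0, 0.21], [0.1, -0.126, -0.979, 0, 0, 0, 0.214], [0.1, -0.126, -0.979, 0, 0, 0, 0.214], [0.1, -0.126, -0.979, 0, 0, 0, 0.214]]
  ]
}}

```text
time: 43.2
tool_pos: [0.4705, 0.2949, 0.4423]
ee_rot: [3.141, 0.001, 0.026]
wrist_force: [0.1, -0.1, 0.1]
width: 0.0273
```

```bash
python3 - <<'E'
from h import *
p,r=st()
im,d,pp,w=snap('wrist','w17'); caps(im,w)
d15=np.load('pics/d15.npz'); w2=cloud('side',d15['d'],robot.camera_params('side'))
m=(abs(w2[...,0]-.4215)<.02)&(abs(w2[...,1]-.294)<.02); print('post zmax',np.nanpercentile(w2[...,2][m],[50,90,99]),m.sum())
plan([(.4705,.2951,.36,1.4)])
E
```

```text
t 43.20 pos [0.4705 0.2949 0.4423] rpy [3.1405e+00 6.0000e-04 2.6200e-02] F [ 0.1 -0.1  0.1] w 0.0273 j6 2.00
red [322. 113.] 637 mean [0.5492 0.2972 0.1184] circ 549.2 297.1 13.7
red [321. 156.] 593 mean [0.5093 0.2967 0.1185] circ 509.1 296.6 13.7
white [579. 116.] 818 mean [0.5538 0.0519 0.1185] circ 554.0 49.8 14.3
white [618. 125.] 843 mean [0.5462 0.0126 0.1186] circ 546.0 10.6 15.0
post zmax [0.49519031 0.56106872 0.57343535] 1258
t 43.25 pos [0.4707 0.2946 0.4424] rpy [3.1407e+00 4.0000e-04 2.5100e-02] F [ 0. -0. -1.] w 0.0277 j6 2.00
   [-0.001, -0.006, 0.824] [0.001, 0.0, 0.0]
```

View pics/w17.png

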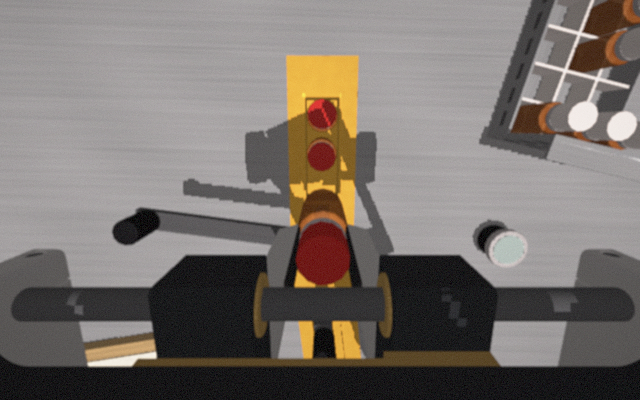

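```bash
python3 - <<'E'
from h import *
for n in('scene','side'):
    w=cloud(n,np.load(f'pics/{n}0.npy'),robot.camera_params(n)); m=(np.hypot(w[...,0]-.4215,w[...,1]-.294)<.022)
    print(n,np.nanpercentile(w[...,2][m],[50,90,99,100]),m.sum(), np.nanpercentile(w[m][:,0],[0,100]))
E
```

```text
scene [0.12293067 0.13631802 0.13847586 0.13873086] 200 [0.4025915  0.44335413]
side [0.07338988 0.1350632  0.13659488 0.13789116] 733 [0.3995712  0.44324352]
```

The post top is at 0.138, below the gripper body at 0.181. Lowering the third vial, with the others at px (322,113) and (321,156).

{"api": "move_arm", "payload": {
  "increments": [
    [[0.1, 0, -0.004, 0.1, 0, 0, 0], [0.1, 0, -0.004, 0.25, 0, 0, 0], [0.1, 0, -0.004, 0.4, 0, 0, 0], [0.1, 0, -0.004, 0.55, 0, 0, 0], [0.1, 0, -0.004, 0.7, 0, 0, 0], [0.1, 0, -0.004, 0.8, 0, 0, 0], [0.1, 0, -0.004, 0.85, 0, 0, 0], [0.1, 0, -0.004, 0.85, 0, 0, 0]]
  ]
}}

```text
time: 43.92
tool_pos: [0.4704, 0.2949, 0.3559]
ee_rot: [3.14, 0.003, 0.024]
wrist_force: [0.1, 0.3, -0.8]
width: 0.0275
```

{"api": "move_arm", "payload": {
  "increments": [
    [[0.1, 0, 0, 0.1, 0, 0, 0], [0.1, 0, 0, 0.22, 0, 0, 0], [0.1, 0, 0, 0.34, 0, 0, 0], [0.1, 0, 0, 0.45, 0, 0, 0], [0.1, 0, 0, 0.55, 0, 0, 0], [0.1, 0, 0, 0.62, 0, 0, 0], [0.1, 0, 0, 0.66, 0, 0, 0], [0.1, 0, 0, 0.67, 0, 0, 0]]
  ]
}}

```text
time: 44.58
tool_pos: [0.4702, 0.2954, 0.2896]
ee_rot: [3.141, 0.002, 0.025]
wrist_force: [-0.2, -0.2, -0.7]
width: 0.0275
```

{"api": "move_arm", "payload": {
  "increments": [
    [[0.1, 0, 0, 0.005, 0, 0, 0], [0.1, 0, 0, 0.01, 0, 0, 0], [0.1, 0, 0, 0.015, 0, 0, 0], [0.1, 0, 0, 0.02, 0, 0, 0], [0.1, 0, 0, 0.02, 0, 0, 0], [0.1, 0, 0, 0.02, 0, 0, 0]]
  ]
}}

```text
time: 45.08
tool_pos: [0.4704, 0.2955, 0.2891]
ee_rot: [-3.141, -0.0, 0.025]
wrist_force: [0.3, -0.5, -0.8]
width: 0.0272
```

{"api": "move_arm", "payload": {
  "increments": [
    [[0.1, 0, 0, 0.01, 0, 0, 0], [0.1, 0, 0, 0.02, 0, 0, 0], [0.1, 0, 0, 0.03, 0, 0, 0], [0.1, 0, 0, 0.038, 0, 0, 0], [0.1, 0, 0, 0.044, 0, 0, 0], [0.1, 0, 0, 0.048, 0, 0, 0], [0.1, 0, 0, 0.05, 0, 0, 0], [0.1, 0, 0, 0.05, 0, 0, 0]]
  ]
}}

```text
time: 45.75
tool_pos: [0.4703, 0.2955, 0.2838]
ee_rot: [3.141, 0.0, 0.025]
wrist_force: [0.0, -0.3, -0.6]
width: 0.0276
```

{"api": "move_arm", "payload": {
  "increments": [
    [[0.1, 0, 0, 0.005, 0, 0, 0], [0.1, 0, 0, 0.01, 0, 0, 0], [0.1, 0, 0, 0.01, 0, 0, 0], [0.1, 0, 0, 0.01, 0, 0, 0]]
  ]
}}

```text
time: 46.08
tool_pos: [0.4705, 0.2955, 0.2836]
ee_rot: [-3.141, -0.001, 0.025]
wrist_force: [-0.7, 0.5, 2.9]
width: 0.0277
```

{"api": "move_arm", "payload": {
  "increments": [
    [[0.32, 0, 0, 0, 0, 0, 0], [0.36, 0, 0, 0, 0, 0, 0], [0.4, 0, 0, 0, 0, 0, 0], [0.45, 0, 0, 0, 0, 0, 0], [0.5, 0, 0, 0, 0, 0, 0], [0.5, 0, 0, 0, 0, 0, 0], [0.5, 0, 0, 0, 0, 0, 0]]
  ]
}}

```text
time: 46.67
tool_pos: [0.4704, 0.2955, 0.2827]
ee_rot: [3.141, 0.0, 0.025]
wrist_force: [-0.9, -0.1, 0.0]
width: 0.047
```

{"api": "move_arm", "payload": {
  "increments": [
    [[0.5, 0, 0, -0.1, 0, 0, 0], [0.5, 0, 0, -0.25, 0, 0, 0], [0.5, 0, 0, -0.4, 0, 0, 0], [0.5, 0, 0, -0.6, 0, 0, 0], [0.5, 0, 0, -0.8, 0, 0, 0], [0.5, 0, 0, -1, 0, 0, 0], [0.5, 0, 0, -1, 0, 0, 0]]
  ]
}}

```text
time: 47.25
tool_pos: [0.4709, 0.2958, 0.3889]
ee_rot: [-3.137, -0.009, 0.025]
wrist_force: [0.3, 1.1, 0.7]
width: 0.0468
```

```bash
python3 - <<'E'
from h import *
plan([(.440,.45,.40,83.5)])
im,d,p,w=snap('side','d18'); caps(im,w); c=im[150:330,180:380]; cv2.imwrite('pics/c18.png',cv2.resize(c[...,::-1],None,fx=3.3,fy=3.3))
z=w[...,2];k=(w[...,1]>.4)&(w[...,0]<.66)&(z>.158)&(z<.166)&(w[...,1]<.55); print('knob',np.nanmean(w[k],0),rect(w[k]))
im,d,p,w=snap('scene','s18')
z=w[...,2];k=(w[...,1]>.4)&(w[...,0]<.66)&(w[...,0]>.3)&(z>.158)&(z<.166)&(w[...,1]<.55); print('knob',np.nanmean(w[k],0),rect(w[k]))
E
```

```text
t 47.25 pos [0.4709 0.2958 0.3889] rpy [-3.1374 -0.0093  0.0248] F [0.3 1.1 0.7] w 0.0468 j6 2.00
   [-0.135, -0.775, -0.054] [0.001, -0.003, -0.456]
   [0.407, -0.673, -0.053] [0.001, -0.003, -0.456]
red [270. 259.] 116 mean [0.5493 0.2999 0.1186] circ 549.6 297.1 14.5
red [289. 261.] 118 mean [0.5089 0.3002 0.1187] circ 509.2 296.5 14.9
red [307. 263.] 118 mean [0.471  0.2991 0.1186] circ 472.2 296.6 13.8
white [253. 184.] 52 mean [ 0.7025 -0.0172  0.1187] circ 704.5 -23.7 16.0
white [265. 186.] 53 mean [ 0.6634 -0.0091  0.1186] circ 664.8 -13.5 14.6
white [195. 228.] 63 mean [0.7532 0.2252 0.116 ] circ 757.6 219.0 15.0
knob [0.44193195 0.47082175 0.16316632] [442.5 470.   22.4  22.4  15. ]
knob [0.4429031  0.46811914 0.16252213] [441.8 468.3  22.9  22.7  70.2]
```

View pics/c18.png

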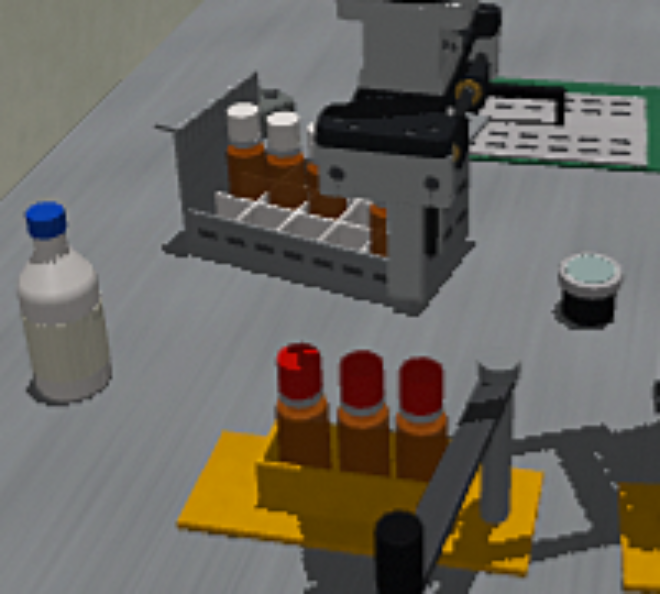

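All three rejects stand upright at crop px (300,405), (362,410) and (421,420). Returning to the knob at (0.4423, 0.469).

{"api": "move_arm", "payload": {
  "increments": [
    [[0.5, -0.02, -0.13, -0.05, 0, 0, -0.07], [0.5, -0.05, -0.26, -0.05, 0, 0, -0.14], [0.5, -0.07, -0.39, -0.05, 0, 0, -0.21], [0.5, -0.09, -0.52, -0.05, 0, 0, -0.28], [0.5, -0.11, -0.65, -0.05, 0, 0, -0.35], [0.5, -0.135, -0.775, -0.05, 0, 0, -0.42], [0.5, -0.135, -0.775, -0.05, 0, 0, -0.456]]
  ]
}}

```text
time: 47.93
tool_pos: [0.4541, 0.3743, 0.3851]
ee_rot: [-3.14, 0.004, 0.748]
wrist_force: [-0.6, -0.9, -0.6]
width: 0.0471
```

{"api": "move_arm", "payload": {
  "increments": [
    [[0.5, 0.07, -0.11, -0.05, 0, 0, -0.07], [0.5, 0.14, -0.22, -0.05, 0, 0, -0.14], [0.5, 0.2, -0.33, -0.05, 0, 0, -0.21], [0.5, 0.27, -0.45, -0.05, 0, 0, -0.28], [0.5, 0.34, -0.56, -0.05, 0, 0, -0.35], [0.5, 0.407, -0.673, -0.05, 0, 0, -0.42], [0.5, 0.407, -0.673, -0.05, 0, 0, -0.456], [0.5, 0.407, -0.673, -0.05, 0, 0, -0.456]]
  ]
}}

```text
time: 48.6
tool_pos: [0.4391, 0.4504, 0.3901]
ee_rot: [-3.139, 0.003, 1.459]
wrist_force: [0.0, 0.9, -0.3]
width: 0.0468
```

```bash
python3 - <<'E'
from h import *
st()
im,d,p,w=snap('wrist','w19'); z=w[...,2]
k=(w[...,1]>.4)&(w[...,0]<.66)&(w[...,0]>.3)&(z>.158)&(z<.168)&(w[...,1]<.55); print('knob',np.nanmean(w[k],0),rect(w[k]))
b=(w[...,1]>.3)&(w[...,0]<.5)&(w[...,0]>.38)&(z>.12)&(z<.127); print('bar',rect(w[b]),b.sum())
plan([(.4423,.4692,.329,83.5)])
E
```

```text
t 48.60 pos [0.4391 0.4504 0.3901] rpy [-3.1387  0.0033  1.4594] F [ 0.   0.9 -0.3] w 0.0468 j6 0.82
knob [0.44113123 0.47034569 0.16328601] [441.2 469.8  23.1  22.8 -49.9]
bar [455.1 392.6 179.3  65.2  83.8] 2747
t 48.65 pos [0.4393 0.45   0.3905] rpy [-3.1391e+00  3.0000e-03  1.4565e+00] F [ 0.6 -0.2 -0.1] w 0.0472 j6 0.82
   [0.196, 0.009, 0.614] [-0.002, 0.002, -0.001]
```

View pics/w19.png

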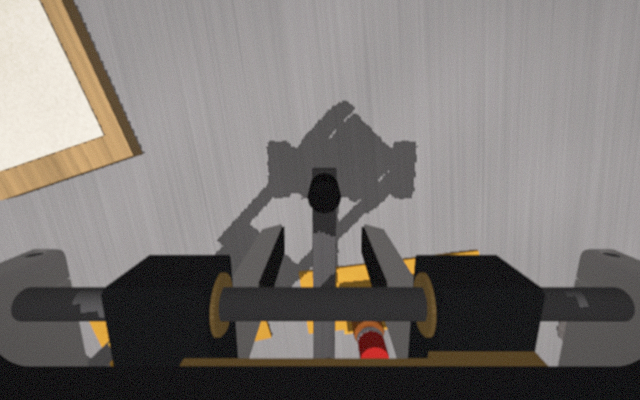

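The knob at px (324,190) sits between the fingers. Lowering and gripping.

{"api": "move_arm", "payload": {
  "increments": [
    [[0.5, 0.1, 0, 0.05, 0, 0, 0], [0.5, 0.197, 0.002, 0.15, 0, 0, 0], [0.5, 0.197, 0.002, 0.3, 0, 0, 0], [0.5, 0.197, 0.002, 0.45, 0, 0, 0], [0.5, 0.197, 0.002, 0.58, 0, 0, 0], [0.5, 0.197, 0.002, 0.61, 0, 0, 0], [0.5, 0.197, 0.002, 0.61, 0, 0, 0], [0.5, 0.197, 0.002, 0.61, 0, 0, 0]]
  ]
}}

```text
time: 49.32
tool_pos: [0.4421, 0.4695, 0.3318]
ee_rot: [-3.142, 0.0, 1.457]
wrist_force: [0.1, -1.1, 0.1]
width: 0.0472
```

```bash
python3 - <<'E'
from h import *
plan([(.4415,.4696,.329,83.5)])
E
```

```text
t 49.32 pos [0.4421 0.4695 0.3318] rpy [-3.1415e+00  1.0000e-04  1.4571e+00] F [ 0.1 -1.1  0.1] w 0.0472 j6 0.84
   [0.001, -0.006, 0.028] [-0.0, 0.0, -0.0]
```

Close, then lift 22 mm.

{"api": "move_arm", "payload": {
  "increments": [
    [[0.4, 0, -0.003, 0.02, 0, 0, 0], [0.3, 0, -0.003, 0.02, 0, 0, 0], [0.25, 0, -0.003, 0.02, 0, 0, 0], [0.2, 0, -0.003, 0.02, 0, 0, 0], [0.1, 0, -0.003, 0.02, 0, 0, 0], [0.1, 0, -0.003, 0.02, 0, 0, 0], [0.1, 0, -0.003, 0.02, 0, 0, 0], [0.1, 0, -0.003, 0.02, 0, 0, 0]]
  ]
}}

```text
time: 49.98
tool_pos: [0.4417, 0.4695, 0.3302]
ee_rot: [3.141, -0.001, 1.457]
wrist_force: [0.4, 0.8, 0.8]
width: 0.0234
```

{"api": "move_arm", "payload": {
  "increments": [
    [[0.1, 0, 0, -0.03, 0, 0, 0], [0.1, 0, 0, -0.06, 0, 0, 0], [0.1, 0, 0, -0.1, 0, 0, 0], [0.1, 0, 0, -0.14, 0, 0, 0], [0.1, 0, 0, -0.18, 0, 0, 0], [0.1, 0, 0, -0.22, 0, 0, 0], [0.1, 0, 0, -0.22, 0, 0, 0], [0.1, 0, 0, -0.22, 0, 0, 0]]
  ]
}}

```text
time: 50.65
tool_pos: [0.4416, 0.469, 0.3518]
ee_rot: [-3.141, 0.002, 1.457]
wrist_force: [-1.0, -4.2, -5.7]
width: 0.0231
```

```bash
python3 - <<'E'
from h import *
st()
im,d,p,w=snap('side','d20'); c=im[150:350,200:460]; cv2.imwrite('pics/c20.png',cv2.resize(c[...,::-1],None,fx=3,fy=3))
z=w[...,2]; b=(w[...,1]>.31)&(w[...,1]<.42)&(abs(w[...,0]-.435)<.03)&(z>.11)&(z<.165); print('bar z',np.percentile(z[b],[10,50,90]),rect(w[b]))
E
```

```text
t 50.65 pos [0.4416 0.469  0.3518] rpy [-3.141e+00  1.800e-03  1.457e+00] F [-1.  -4.2 -5.7] w 0.0231 j6 0.84
bar z [0.13533781 0.14043107 0.1416161 ] [428.5 366.   95.5  16.2  84.4]
```

View pics/c20.png

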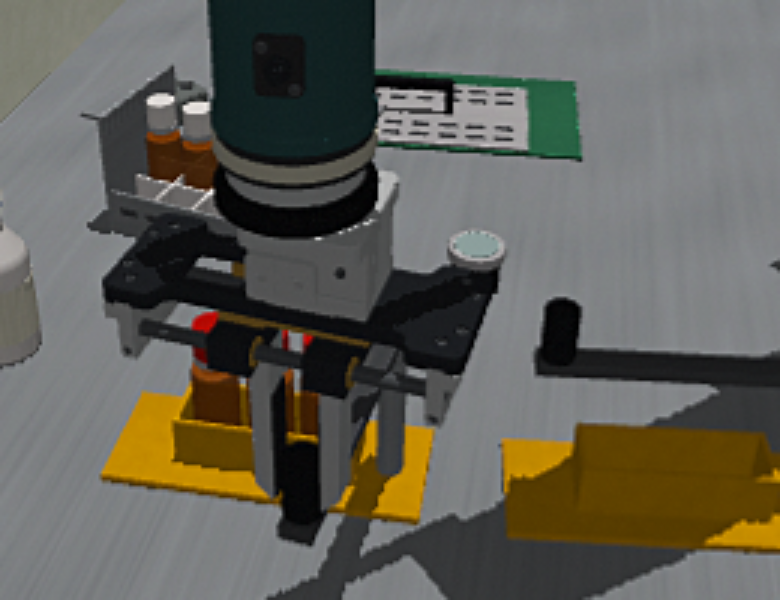

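Wrist force shows about 6 N. The bar's upper face went from 0.123 to about 0.141, so it clears the caps. The cover on the mat seems to have shifted, so I'll re-measure it later. Sweeping the bar back.

{"api": "move_arm", "payload": {
  "increments": [
    [[0.1, -0.004, 0.123, 0, 0, 0, 0.044], [0.1, -0.017, 0.245, 0, 0, 0, 0.089], [0.1, -0.038, 0.366, 0, 0, 0, 0.133], [0.1, -0.068, 0.485, 0, 0, 0, 0.178], [0.1, -0.106, 0.602, 0, 0, 0, 0.222], [0.1, -0.152, 0.716, 0, 0, 0, 0.267], [0.1, -0.206, 0.826, 0, 0, 0, 0.311], [0.1, -0.267, 0.933, 0, 0, 0, 0.356]]
  ]
}}

```text
time: 51.37
tool_pos: [0.5314, 0.432, 0.3512]
ee_rot: [-3.141, 0.002, 0.895]
wrist_force: [-2.2, -2.4, -5.7]
width: 0.0236
```

```bash
python3 - <<'E'
from h import *
p,r=st()
piv=np.array([.4217,.2941]); v=p[:2]-piv; print(np.hypot(*v),np.degrees(np.arctan2(v[1],v[0])),np.degrees(r[2]))
im,d,pp,w=snap('side','d21'); c=im[150:350,200:460]; cv2.imwrite('pics/c21.png',cv2.resize(c[...,::-1],None,fx=3,fy=3))
E
```

```text
t 51.37 pos [0.5314 0.432  0.3512] rpy [-3.1406e+00  2.5000e-03  8.9520e-01] F [-2.2 -2.4 -5.7] w 0.0236 j6 1.28
0.17623492994982928 51.49477115807728 51.29029280111122
```

View pics/c21.png

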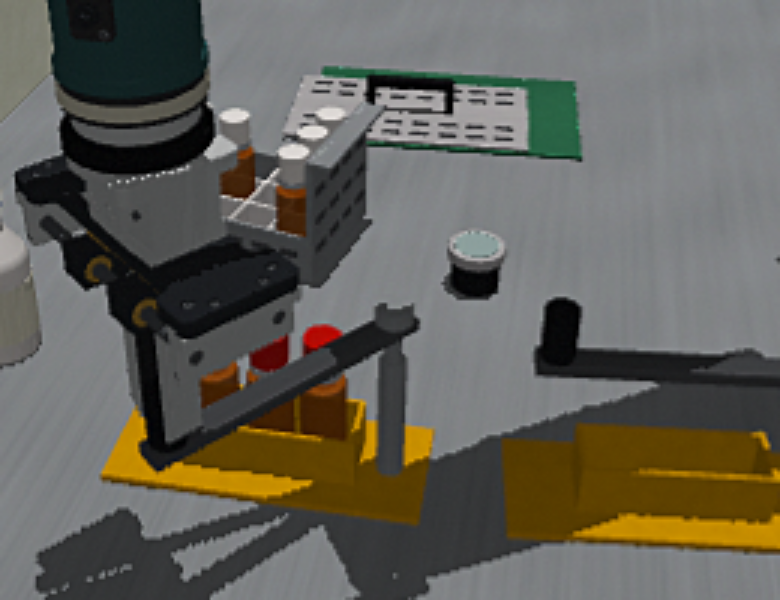

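The bar is at 51° and above the caps. The cover has been knocked about 3 cm along the mat. Continuing the sweep.

{"api": "move_arm", "payload": {
  "increments": [
    [[0.1, -0.004, 0.123, 0, 0, 0, 0.044], [0.1, -0.017, 0.245, 0, 0, 0, 0.089], [0.1, -0.038, 0.366, 0, 0, 0, 0.133], [0.1, -0.068, 0.485, 0, 0, 0, 0.178], [0.1, -0.106, 0.602, 0, 0, 0, 0.222], [0.1, -0.152, 0.716, 0, 0, 0, 0.267], [0.1, -0.206, 0.826, 0, 0, 0, 0.311], [0.1, -0.267, 0.933, 0, 0, 0, 0.356]]
  ]
}}

```text
time: 52.08
tool_pos: [0.5873, 0.3535, 0.3514]
ee_rot: [-3.141, 0.001, 0.338]
wrist_force: [-2.2, -0.3, -6.3]
width: 0.0237
```

```bash
python3 - <<'E'
from h import *
p,r=st()
piv=np.array([.4217,.2941]); v=p[:2]-piv; print(np.hypot(*v),np.degrees(np.arctan2(v[1],v[0])),np.degrees(r[2]))
im,d,pp,w=snap('side','d22'); c=im[200:350,200:400]; cv2.imwrite('pics/c22.png',cv2.resize(c[...,::-1],None,fx=3.5,fy=3.5))
a=np.radians(1.4); plan([(piv[0]+.176*np.cos(a),piv[1]+.176*np.sin(a),p[2],1.4)])
E
```

```text
t 52.08 pos [0.5873 0.3535 0.3514] rpy [-3.1405e+00  1.4000e-03  3.3810e-01] F [-2.2 -0.3 -6.3] w 0.0237 j6 1.69
0.17591289795054382 19.742958404545796 19.37200902312474
t 52.13 pos [0.5882 0.3514 0.3514] rpy [3.1407e+00 2.0000e-03 3.3300e-01] F [-2.8 -0.7 -5.8] w 0.0235 j6 1.69
   [-0.084, 0.532, 0.0] [0.001, 0.001, 0.196]
```

View pics/c22.png

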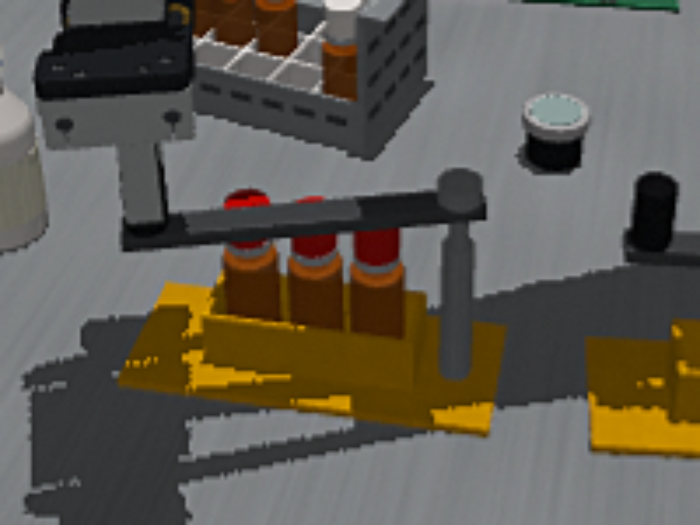

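{"api": "move_arm", "payload": {
  "increments": [
    [[0.1, -0.004, 0.123, 0, 0, 0, 0.044], [0.1, -0.017, 0.245, 0, 0, 0, 0.089], [0.1, -0.038, 0.366, 0, 0, 0, 0.133], [0.1, -0.06, 0.456, 0, 0, 0, 0.167], [0.1, -0.077, 0.515, 0, 0, 0, 0.189], [0.1, -0.084, 0.532, 0, 0, 0, 0.196], [0.1, -0.084, 0.532, 0, 0, 0, 0.196], [0.1, -0.084, 0.532, 0, 0, 0, 0.196]]
  ]
}}

```text
time: 52.8
tool_pos: [0.5971, 0.301, 0.3518]
ee_rot: [-3.141, 0.0, 0.033]
wrist_force: [-2.9, -0.5, -5.5]
width: 0.0232
```

```bash
python3 - <<'E'
from h import *
p,r=st()
piv=np.array([.4217,.2941]); v=p[:2]-piv; print(np.hypot(*v),np.degrees(np.arctan2(v[1],v[0])),np.degrees(r[2]))
im,d,pp,w=snap('wrist','w23'); z=w[...,2]; x,y=w[...,0],w[...,1]
b=(z>.130)&(z<.150)&(x<.7)&(x>.4)&(abs(y-.296)<.05); print('bar',rect(w[b]),b.sum(),np.median(z[b]))
ye=(y>.2)&(y<.4)&(x<.7)&(x>.35)&(im[...,0]>1.8*im[...,2])&(z<.012)&(z>.002); print('base',rect(w[ye]))
im,d,pp,w=snap('side','d23');z=w[...,2]; x,y=w[...,0],w[...,1]
b=(z>.137)&(z<.147)&(x<.57)&(x>.44)&(abs(y-.296)<.04); print('bar',rect(w[b]),b.sum(),np.median(z[b]))
for a in range(440,570,20):
    m=b&(abs(x*1000-a)<10); print(a,m.sum(),(np.nanmin(y[m])+np.nanmax(y[m]))/2 if m.sum() else 0)
im,d,pp,w=snap('scene','s23');z=w[...,2]; x,y=w[...,0],w[...,1]
b=(z>.137)&(z<.147)&(x<.57)&(x>.40)&(abs(y-.296)<.04); print('bar',rect(w[b]),b.sum(),np.median(z[b]))
E
```

```text
t 52.80 pos [0.5971 0.301  0.3518] rpy [-3.1413e+00  2.0000e-04  3.3500e-02] F [-2.9 -0.5 -5.5] w 0.0232 j6 1.92
0.17552229838287864 2.2486136098859717 1.919252677454841
bar [555.9 299.6 113.4  23.5   1.9] 1877 0.140149231986466
base [509.1 296.1 231.8  89.9   1.3]
bar [504.9 297.6 130.   23.1   3.6] 448 0.1400902887514102
440 34 0.29419255137921513
460 71 0.29546911548054966
480 68 0.2963096760317655
500 69 0.29734467551125077
520 71 0.2980257012161494
540 68 0.299815060878465
560 67 0.2998995341926055
bar [489.8 295.6 138.2  22.9   3.5] 40 0.14022130963009272
```

View pics/w23.png

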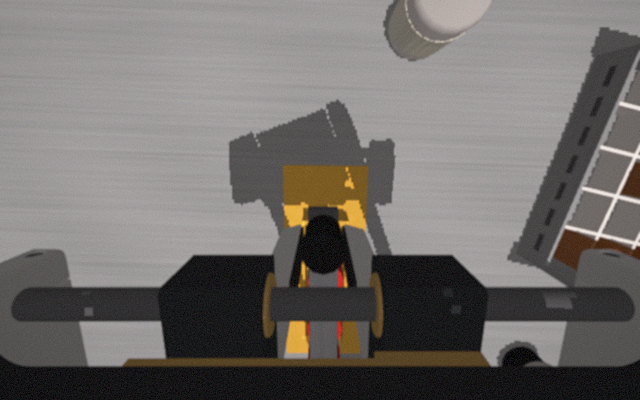

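The bar reads about 2.2° against the carrier's 1.35°. Trimming it back by about 0.9°, then lowering.

{"api": "move_arm", "payload": {
  "increments": [
    [[0.1, 0, 0.01, 0, 0, 0, 0.003], [0.1, 0, 0.02, 0, 0, 0, 0.006], [0.1, 0, 0.026, 0, 0, 0, 0.006], [0.1, 0, 0.026, 0.02, 0, 0, 0.006], [0.1, 0, 0.026, 0.04, 0, 0, 0.006], [0.1, 0, 0.026, 0.06, 0, 0, 0.006], [0.1, 0, 0.026, 0.08, 0, 0, 0.006], [0.1, 0, 0.026, 0.08, 0, 0, 0.006]]
  ]
}}

```text
time: 53.62
tool_pos: [0.5975, 0.2978, 0.3432]
ee_rot: [3.141, 0.001, 0.022]
wrist_force: [-3.6, 0.9, -5.8]
width: 0.0233
```

```bash
python3 - <<'E'
from h import *
p,r=st()
piv=np.array([.4217,.2941]); v=p[:2]-piv; print(np.hypot(*v),np.degrees(np.arctan2(v[1],v[0])),np.degrees(r[2]))
im,d,pp,w=snap('side','d24');z=w[...,2]; x,y=w[...,0],w[...,1]
b=(z>.124)&(z<.142)&(x<.57)&(x>.44)&(abs(y-.296)<.04); print('bar',rect(w[b]),b.sum(),np.percentile(z[b],[5,50,95]))
c=im[200:350,200:400]; cv2.imwrite('pics/c24.png',cv2.resize(c[...,::-1],None,fx=3.5,fy=3.5))
E
```

```text
t 53.62 pos [0.5975 0.2978 0.3432] rpy [3.1414e+00 7.0000e-04 2.1700e-02] F [-3.6  0.9 -5.8] w 0.0233 j6 1.93
0.17578851456466738 1.1988089405607416 1.2410098974330126
bar [504.6 295.4 128.9  23.5   1.6] 570 [0.12517879 0.1319011  0.13353181]
```

View pics/c24.png

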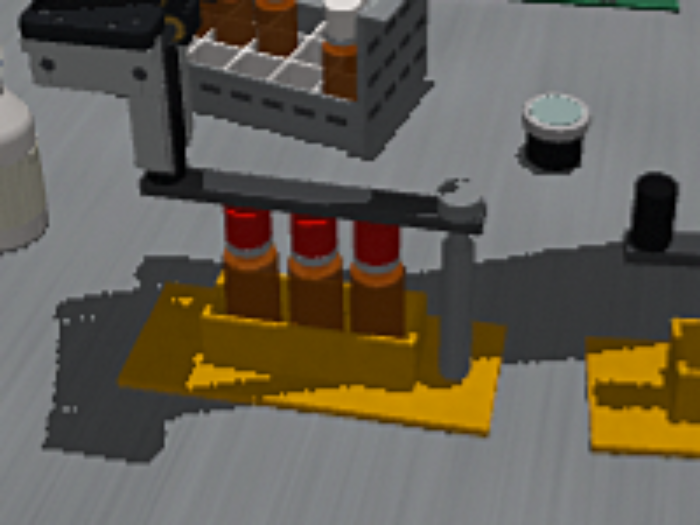

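The bar is aligned (1.2–1.6°) with its upper face at about 0.132. It should come to rest near 0.128, so I'm easing it down.

{"api": "move_arm", "payload": {
  "increments": [
    [[0.1, 0, 0, 0.005, 0, 0, 0], [0.1, 0, 0, 0.01, 0, 0, 0], [0.1, 0, 0, 0.015, 0, 0, 0], [0.1, 0, 0, 0.02, 0, 0, 0], [0.1, 0, 0, 0.025, 0, 0, 0], [0.1, 0, 0, 0.03, 0, 0, 0], [0.1, 0, 0, 0.03, 0, 0, 0]]
  ]
}}

```text
time: 54.25
tool_pos: [0.5975, 0.2977, 0.3407]
ee_rot: [3.141, 0.0, 0.022]
wrist_force: [-4.9, 0.9, -4.9]
width: 0.0234
```

{"api": "move_arm", "payload": {
  "increments": [
    [[0.1, 0, 0, 0.004, 0, 0, 0], [0.1, 0, 0, 0.008, 0, 0, 0], [0.1, 0, 0, 0.01, 0, 0, 0], [0.1, 0, 0, 0.01, 0, 0, 0]]
  ]
}}

```text
time: 54.58
tool_pos: [0.5975, 0.2977, 0.3397]
ee_rot: [3.141, 0.0, 0.022]
wrist_force: [-4.3, 1.9, -3.8]
width: 0.0235
```

{"api": "move_arm", "payload": {
  "increments": [
    [[0.1, 0, 0, 0.004, 0, 0, 0], [0.1, 0, 0, 0.008, 0, 0, 0], [0.1, 0, 0, 0.01, 0, 0, 0], [0.1, 0, 0, 0.01, 0, 0, 0]]
  ]
}}

```text
time: 54.92
tool_pos: [0.5975, 0.2977, 0.3388]
ee_rot: [3.142, 0.0, 0.022]
wrist_force: [-4.7, 1.5, -3.9]
width: 0.0235
```

{"api": "move_arm", "payload": {
  "increments": [
    [[0.1, 0, 0, 0.004, 0, 0, 0], [0.1, 0, 0, 0.008, 0, 0, 0], [0.1, 0, 0, 0.01, 0, 0, 0], [0.1, 0, 0, 0.01, 0, 0, 0]]
  ]
}}

```text
time: 55.25
tool_pos: [0.5975, 0.2977, 0.3383]
ee_rot: [-3.142, -0.0, 0.022]
wrist_force: [-4.7, 1.2, -2.1]
width: 0.0234
```

{"api": "move_arm", "payload": {
  "increments": [
    [[0.1, 0, 0, 0.004, 0, 0, 0], [0.1, 0, 0, 0.008, 0, 0, 0], [0.1, 0, 0, 0.008, 0, 0, 0], [0.1, 0, 0, 0.008, 0, 0, 0]]
  ]
}}

```text
time: 55.58
tool_pos: [0.5976, 0.2977, 0.3377]
ee_rot: [-3.141, -0.001, 0.022]
wrist_force: [-4.8, 1.0, -1.4]
width: 0.0234
```

```bash
python3 - <<'E'
from h import *
p,r=st()
im,d,pp,w=snap('side','d25');z=w[...,2]; x,y=w[...,0],w[...,1]
b=(z>.12)&(z<.142)&(x<.57)&(x>.44)&(abs(y-.296)<.04); print('bar',rect(w[b]),b.sum(),np.percentile(z[b],[5,50,95]))
E
```

```text
t 55.58 pos [0.5976 0.2977 0.3377] rpy [-3.1414e+00 -9.0000e-04  2.1600e-02] F [-4.8  1.  -1.4] w 0.0234 j6 1.93
bar [504.8 296.3 129.8  24.3   1.6] 579 [0.12089334 0.1280789  0.12980248]
```

The bar's upper face is at 0.128, so it rests on the caps. Releasing and rising.

{"api": "move_arm", "payload": {
  "increments": [
    [[0.27, 0, 0, 0, 0, 0, 0], [0.3, 0, 0, 0, 0, 0, 0], [0.35, 0, 0, 0, 0, 0, 0], [0.4, 0, 0, 0, 0, 0, 0], [0.5, 0, 0, 0, 0, 0, 0], [0.5, 0, 0, 0, 0, 0, 0], [0.5, 0, 0, 0, 0, 0, 0]]
  ]
}}

```text
time: 56.22
tool_pos: [0.5977, 0.2976, 0.3372]
ee_rot: [3.142, -0.001, 0.021]
wrist_force: [-1.5, -0.0, 0.4]
width: 0.0469
```

{"api": "move_arm", "payload": {
  "increments": [
    [[0.5, 0, 0, -0.1, 0, 0, 0], [0.5, 0, 0, -0.25, 0, 0, 0], [0.5, 0, 0, -0.4, 0, 0, 0], [0.5, 0, 0, -0.6, 0, 0, 0], [0.5, 0, 0, -0.7, 0, 0, 0], [0.5, 0, 0, -0.7, 0, 0, 0]]
  ]
}}

```text
time: 56.72
tool_pos: [0.5976, 0.2978, 0.4116]
ee_rot: [-3.139, -0.007, 0.022]
wrist_force: [0.1, 0.3, 0.3]
width: 0.0468
```

```bash
python3 - <<'E'
from h import *
im,d,pp,w=snap('wrist','w26'); z=w[...,2]; x,y=w[...,0],w[...,1]
b=(z>.123)&(z<.134)&(x<.7)&(x>.4)&(abs(y-.296)<.05); print('bar',rect(w[b]),b.sum(),np.median(z[b]))
k=(z>.16)&(z<.175)&(abs(x-.598)<.03)&(abs(y-.296)<.05); print('knob',rect(w[k]),k.sum(),np.median(z[k]))
im,d,pp,w=snap('side','d26');z=w[...,2]; x,y=w[...,0],w[...,1]
b=(z>.124)&(z<.142)&(x<.57)&(x>.44)&(abs(y-.296)<.04); print('bar',rect(w[b]),b.sum(),np.percentile(z[b],[5,50,95]))
c=im[150:350,200:460]; cv2.imwrite('pics/c26.png',cv2.resize(c[...,::-1],None,fx=3,fy=3))
def cov(im,w):
    z=w[...,2]; x,y=w[...,0],w[...,1]; hsv=cv2.cvtColor(im,cv2.COLOR_RGB2HSV)
    m=(x>.28)&(x<.66)&(y<-.12)&(y>-.45)&(z>.036)&(z<.056); print('handle',rect(w[m&(z>.044)]),np.nanmedian(z[m&(z>.044)]),m.sum())
    m=(x>.28)&(x<.68)&(y<-.12)&(y>-.45)&(z>.004)&(z<.014)&(hsv[...,1]<45)
    nl,lab,s,ce=cv2.connectedComponentsWithStats(m.astype(np.uint8)); i=1+s[1:,4].argmax(); print('plate',rect(w[lab==i]),np.median(z[lab==i]))
cov(im,w)
im,d,pp,w=snap('scene','s26'); cov(im,w)
plan([(.52,0.05,.40,5),(.48,-.22,.40,5)])
E
```

```text
bar [527.5 296.2 170.4  20.2   1.1] 2097 0.12866098927299513
knob [598.4 297.8  22.8  22.7  45.6] 765 0.16828603603517084
bar [505.  296.  129.8  22.8   0.7] 479 [0.12533946 0.12859873 0.13019727]
handle [ 500.2 -260.    96.3   18.2    4.5] 0.04827077617479186 126
plate [ 454.4 -265.4  177.9  153.5    4.2] 0.009022259881418464
handle [ 497.4 -264.5  101.4   12.7    4.7] 0.04802763388188548 154
plate [ 496.1 -263.   274.7  156.7    4.2] 0.008269453192482039
t 56.87 pos [0.5975 0.2977 0.4062] rpy [3.141e+00 1.100e-03 2.160e-02] F [-0.3  0.4 -0.1] w 0.0468 j6 1.93
   [-0.276, 0.82, 0.021] [0.0, 0.0, -0.014]
   [-0.294, 0.814, 0.021] [0.0, 0.0, -0.014]
   [-0.312, 0.807, 0.021] [0.0, 0.0, -0.014]
   [-0.211, 0.885, 0.0] [0.0, 0.0, 0.0]
   [-0.211, 0.885, 0.0] [0.0, 0.0, 0.0]
   [-0.211, 0.885, 0.0] [0.0, 0.0, 0.0]
```

View pics/c26.png

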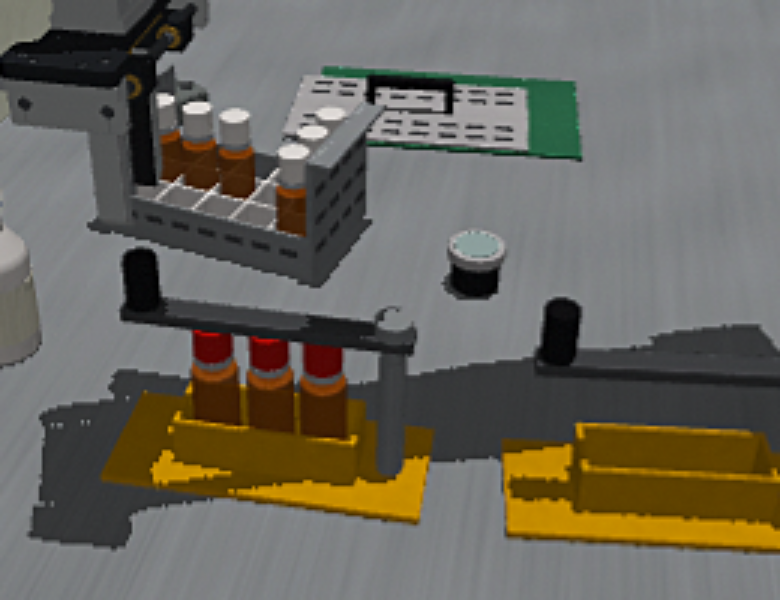

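View pics/s26.png

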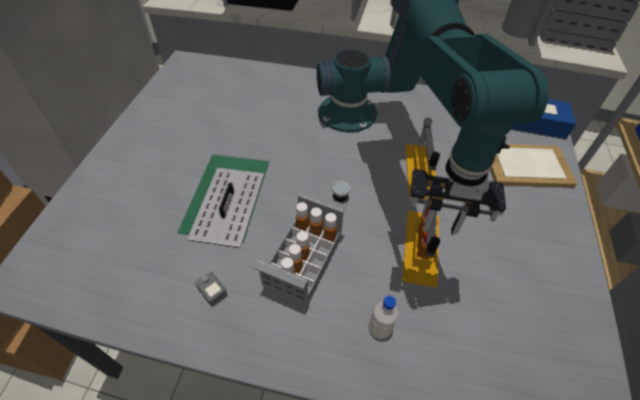

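The bar rests squarely on the three caps (bar yaw 1.1°, carrier 1.35°). The cover was knocked to about (0.497, -0.263), with its handle at px (228,200). Going to fetch it.

{"api": "move_arm", "payload": {
  "increments": [
    [[0.6, -0.14, 0.41, 0, 0, 0, -0.007], [0.6, -0.276, 0.82, 0, 0, 0, -0.014], [0.6, -0.276, 0.82, 0, 0, 0, -0.014]]
  ]
}}

```text
time: 57.12
tool_pos: [0.5704, 0.2107, 0.4042]
ee_rot: [3.137, 0.006, 0.039]
wrist_force: [1.3, 0.9, 0.1]
width: 0.0563
```

{"api": "move_arm", "payload": {
  "increments": [
    [[0.6, -0.15, 0.41, 0, 0, 0, -0.007], [0.6, -0.294, 0.814, 0, 0, 0, -0.014], [0.6, -0.294, 0.814, 0, 0, 0, -0.014]]
  ]
}}

```text
time: 57.37
tool_pos: [0.5445, 0.1281, 0.4056]
ee_rot: [3.138, 0.004, 0.06]
wrist_force: [0.1, 0.6, -0.1]
width: 0.0568
```

{"api": "move_arm", "payload": {
  "increments": [
    [[0.6, -0.15, 0.4, 0, 0, 0, -0.007], [0.6, -0.312, 0.807, 0, 0, 0, -0.014], [0.6, -0.312, 0.807, 0, 0, 0, -0.014]]
  ]
}}

```text
time: 57.62
tool_pos: [0.5188, 0.0459, 0.4061]
ee_rot: [3.139, 0.003, 0.082]
wrist_force: [0.6, 0.5, -0.1]
width: 0.0563
```

{"api": "move_arm", "payload": {
  "increments": [
    [[0.6, -0.1, 0.45, 0, 0, 0, 0], [0.6, -0.2, 0.9, 0, 0, 0, 0], [0.6, -0.2, 0.9, 0, 0, 0, 0]]
  ]
}}

```text
time: 57.87
tool_pos: [0.5076, -0.0449, 0.4061]
ee_rot: [3.14, 0.002, 0.083]
wrist_force: [0.1, -0.0, -0.4]
width: 0.0562
```

{"api": "move_arm", "payload": {
  "increments": [
    [[0.6, -0.1, 0.45, 0, 0, 0, 0], [0.6, -0.16, 0.9, 0, 0, 0, 0], [0.6, -0.16, 0.9, 0, 0, 0, 0]]
  ]
}}

```text
time: 58.12
tool_pos: [0.4999, -0.1362, 0.406]
ee_rot: [3.14, 0.002, 0.082]
wrist_force: [0.0, 0.1, -0.5]
width: 0.0568
```

{"api": "move_arm", "payload": {
  "increments": [
    [[0.6, -0.08, 0.5, 0.2, 0, 0, 0], [0.6, -0.16, 1, 0.4, 0, 0, 0], [0.6, -0.16, 1, 0.5, 0, 0, 0], [0.6, -0.16, 1, 0.5, 0, 0, 0], [0.6, -0.16, 1, 0.5, 0, 0, 0]]
  ]
}}

```text
time: 58.53
tool_pos: [0.4929, -0.2335, 0.3546]
ee_rot: [-3.138, 0.003, 0.086]
wrist_force: [-0.1, -1.0, -0.1]
width: 0.0563
```

```bash
python3 - <<'E'
from h import *
st()
im,d,pp,w=snap('wrist','w27'); z=w[...,2]; x,y=w[...,0],w[...,1]
m=(x>.38)&(x<.6)&(y<-.2)&(y>-.32)&(z>.044)&(z<.054); print('handle',rect(w[m]),np.nanmedian(z[m]),m.sum(),w[m].mean(0))
hsv=cv2.cvtColor(im,cv2.COLOR_RGB2HSV)
m=(x>.28)&(x<.68)&(y<-.12)&(y>-.45)&(z>.005)&(z<.014)&(hsv[...,1]<45)
nl,lab,s,ce=cv2.connectedComponentsWithStats(m.astype(np.uint8)); i=1+s[1:,4].argmax(); print('plate',rect(w[lab==i]))
plan([(.497,-.264,.24,4.6)])
E
```

```text
t 58.53 pos [ 0.4929 -0.2335  0.3546] rpy [-3.1376  0.0034  0.0856] F [-0.1 -1.  -0.1] w 0.0563 j6 0.94
handle [ 497.7 -264.   100.2   12.2    4.2] 0.04844133812196571 1316 [ 0.49968658 -0.26368401  0.04832803]
plate [ 505.7 -263.9  254.4  152.6    4.4]
t 58.58 pos [ 0.4933 -0.2328  0.3562] rpy [-3.1392e+00  1.0000e-03  8.7400e-02] F [0.7 0.2 1. ] w 0.0565 j6 0.94
   [0.005, 0.159, 0.581] [-0.001, 0.0, 0.002]
   [0.006, 0.158, 0.581] [-0.001, 0.0, 0.002]
```

View pics/w27.png

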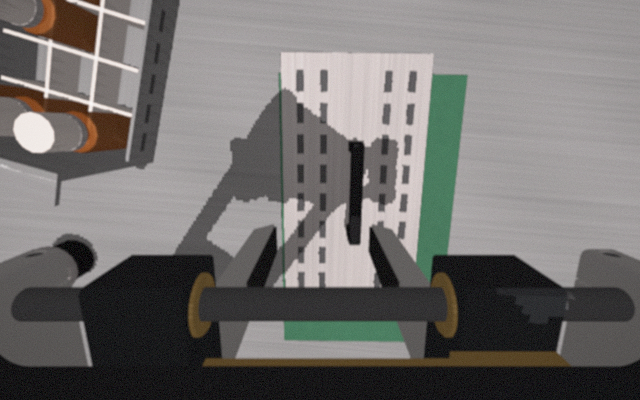

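Wrist picture: the handle is at px (355,190), (0.4977, -0.264), yaw 4.2°, lying flat. Descending.

{"api": "move_arm", "payload": {
  "increments": [
    [[0.6, 0.017, 0.15, 0, 0, 0, 0.004], [0.6, 0.017, 0.315, 0.1, 0, 0, 0.008], [0.6, 0.017, 0.315, 0.3, 0, 0, 0.008], [0.6, 0.017, 0.315, 0.5, 0, 0, 0.008], [0.6, 0.017, 0.315, 0.7, 0, 0, 0.008], [0.6, 0.017, 0.315, 0.9, 0, 0, 0.008], [0.6, 0.017, 0.315, 0.95, 0, 0, 0.008], [0.6, 0.017, 0.315, 0.95, 0, 0, 0.008]]
  ]
}}

```text
time: 59.25
tool_pos: [0.497, -0.2647, 0.2601]
ee_rot: [-3.14, 0.003, 0.075]
wrist_force: [0.1, -0.6, 0.1]
width: 0.0563
```

```bash
python3 - <<'E'
from h import *
plan([(.4977,-.264,.2227,4.3)])
E
```

```text
t 59.25 pos [ 0.497  -0.2647  0.2601] rpy [-3.1395e+00  2.9000e-03  7.5200e-02] F [ 0.1 -0.6  0.1] w 0.0563 j6 0.91
   [0.008, -0.006, 0.374] [-0.001, 0.002, 0.0]
```

{"api": "move_arm", "payload": {
  "increments": [
    [[0.6, 0.004, -0.004, 0.1, 0, 0, 0], [0.6, 0.006, -0.004, 0.2, 0, 0, 0], [0.6, 0.006, -0.004, 0.3, 0, 0, 0], [0.6, 0.006, -0.004, 0.36, 0, 0, 0], [0.6, 0.006, -0.004, 0.36, 0, 0, 0], [0.4, 0.006, -0.004, 0.36, 0, 0, 0], [0.25, 0.006, -0.004, 0.36, 0, 0, 0], [0.22, 0.006, -0.004, 0.36, 0, 0, 0]]
  ]
}}

```text
time: 59.92
tool_pos: [0.498, -0.2645, 0.2268]
ee_rot: [3.141, -0.001, 0.075]
wrist_force: [0.3, 0.4, 0.6]
width: 0.0398
```

{"api": "move_arm", "payload": {
  "increments": [
    [[0.22, 0, 0, 0, 0, 0, 0], [0.22, 0, 0, 0, 0, 0, 0], [0.22, 0, 0, 0, 0, 0, 0], [0.22, 0, 0, 0, 0, 0, 0]]
  ]
}}

```text
time: 60.25
tool_pos: [0.4978, -0.2643, 0.2263]
ee_rot: [3.141, -0.0, 0.075]
wrist_force: [-0.2, -0.0, 0.0]
width: 0.021
```

{"api": "move_arm", "payload": {
  "increments": [
    [[0.22, 0, 0, 0.01, 0, 0, 0], [0.22, 0, 0, 0.025, 0, 0, 0], [0.22, 0, 0, 0.025, 0, 0, 0], [0, 0, 0, 0.025, 0, 0, 0], [0, 0, 0, 0.025, 0, 0, 0], [0, 0, 0, 0.025, 0, 0, 0], [0, 0, 0, 0.025, 0, 0, 0], [0, 0, 0, 0.025, 0, 0, 0]]
  ]
}}

```text
time: 60.92
tool_pos: [0.4977, -0.2642, 0.2234]
ee_rot: [-3.141, 0.0, 0.075]
wrist_force: [-0.7, 0.7, -1.3]
width: 0.0119
```

```bash
python3 - <<'E'
from h import *
st()
E
```

```text
t 60.92 pos [ 0.4977 -0.2642  0.2234] rpy [-3.1414e+00  2.0000e-04  7.5100e-02] F [-0.7  0.7 -1.3] w 0.0119 j6 0.91
```

{"api": "move_arm", "payload": {
  "increments": [
    [[0, 0, 0, -0.05, 0, 0, 0], [0, 0, 0, -0.1, 0, 0, 0], [0, 0, 0, -0.2, 0, 0, 0], [0, 0, 0, -0.35, 0, 0, 0], [0, 0, 0, -0.5, 0, 0, 0], [0, 0, 0, -0.65, 0, 0, 0], [0, 0, 0, -0.8, 0, 0, 0], [0, 0, 0, -0.95, 0, 0, 0]]
  ]
}}

```text
time: 61.58
tool_pos: [0.4977, -0.2643, 0.3202]
ee_rot: [3.141, -0.001, 0.075]
wrist_force: [-0.4, 0.6, -2.9]
width: 0.0117
```

{"api": "move_arm", "payload": {
  "increments": [
    [[0, 0, 0, -0.15, 0, 0, 0], [0, 0, 0, -0.3, 0, 0, 0], [0, 0, 0, -0.45, 0, 0, 0], [0, 0, 0, -0.6, 0, 0, 0], [0, 0, 0, -0.75, 0, 0, 0], [0, 0, 0, -0.88, 0, 0, 0], [0, 0, 0, -0.88, 0, 0, 0], [0, 0, 0, -0.88, 0, 0, 0]]
  ]
}}

```text
time: 62.25
tool_pos: [0.4977, -0.2643, 0.408]
ee_rot: [3.14, -0.002, 0.075]
wrist_force: [-0.3, 0.5, -3.2]
width: 0.0115
```

```bash
python3 - <<'E'
from h import *
# tray pose from previous clouds: grid fit of white caps + lips
for f,n in (('s4','scene'),('s26','scene')):
    a=np.load(f'pics/{f}.npz'); w=cloud(n,a['d'],robot.camera_params(n)); z=w[...,2];x,y=w[...,0],w[...,1]
    m=(x>.46)&(x<.8)&(y>-.12)&(y<.1)&(z>.1205)&(z<.128); print(f,'lips',rect(w[m]))
P=np.array([[.7024,-.0222],[.6637,-.0144],[.6243,-.0063],[.6555,-.0533-.0+.0003],[.5855,.0016],[.5460,.0102],[.5540,.0495],[.5378,-.0294],[.6711,.0257]])
G=np.array([[2,0],[1,0],[0,0],[1,-1],[-1,0],[-2,0],[-2,1],[-2,-1],[1,1]])*.04
gc,pc=G.mean(0),P.mean(0); H=(G-gc).T@(P-pc); a=np.arctan2(H[0,1]-H[1,0],H[0,0]+H[1,1]); R=np.array([[np.cos(a),-np.sin(a)],[np.sin(a),np.cos(a)]])
print('tray',pc-R@gc,np.degrees(a),'resid mm',((P-pc-(G-gc)@R.T)*1000).round(1).tolist())
plan([(.624,-.0062,.40,-11.5)])
E
```

```text
s4 lips [623.9  -6.6 255.4 126.5 -11.3]
s26 lips [624.1  -6.2 254.8 127.2 -11.7]
tray [ 0.62429772 -0.0060356 ] -11.551853177865436 resid mm [[-0.3, -0.1], [0.2, -0.4], [0.0, -0.3], [0.0, 0.2], [0.4, -0.4], [0.1, 0.2], [0.1, 0.3], [-0.1, -0.2], [-0.4, 0.6]]
t 62.25 pos [ 0.4977 -0.2643  0.408 ] rpy [ 3.1398e+00 -2.1000e-03  7.5000e-02] F [-0.3  0.5 -3.2] w 0.0115 j6 0.91
   [0.484, -0.826, 0.026] [0.0, -0.0, 0.059]
   [0.406, -0.867, 0.026] [0.0, -0.0, 0.059]
   [0.325, -0.901, 0.026] [0.0, -0.0, 0.059]
```

Tray fit: centre (0.6242, -0.0061), yaw -11.5°, so the cover started about 9 mm off centre. I'll put it back on the tray's true centre.

{"api": "move_arm", "payload": {
  "increments": [
    [[0, 0.05, -0.09, 0, 0, 0, 0.006], [0, 0.15, -0.25, 0, 0, 0, 0.018], [0, 0.24, -0.41, 0, 0, 0, 0.03], [0, 0.32, -0.55, 0, 0, 0, 0.04], [0, 0.4, -0.69, 0, 0, 0, 0.05], [0, 0.484, -0.826, 0, 0, 0, 0.059]]
  ]
}}

```text
time: 62.75
tool_pos: [0.5399, -0.1775, 0.4049]
ee_rot: [-3.141, 0.003, -0.018]
wrist_force: [0.0, 0.7, -2.7]
width: 0.0119
```

{"api": "move_arm", "payload": {
  "increments": [
    [[0, 0.08, -0.17, 0, 0, 0, 0.012], [0, 0.16, -0.35, 0, 0, 0, 0.024], [0, 0.24, -0.52, 0, 0, 0, 0.036], [0, 0.32, -0.7, 0, 0, 0, 0.048], [0, 0.406, -0.867, 0, 0, 0, 0.059]]
  ]
}}

```text
time: 63.17
tool_pos: [0.582, -0.0913, 0.4049]
ee_rot: [-3.141, 0.003, -0.111]
wrist_force: [0.5, 0.2, -4.0]
width: 0.0118
```

{"api": "move_arm", "payload": {
  "increments": [
    [[0, 0.06, -0.18, 0, 0, 0, 0.012], [0, 0.13, -0.36, 0, 0, 0, 0.024], [0, 0.19, -0.54, 0, 0, 0, 0.036], [0, 0.26, -0.72, 0, 0, 0, 0.048], [0, 0.31, -0.86, 0, 0, 0, 0.057], [0, 0.325, -0.9, 0, 0, 0, 0.059], [0, 0.325, -0.9, 0, 0, 0, 0.059], [0, 0.325, -0.9, 0, 0, 0, 0.059]]
  ]
}}

```text
time: 63.83
tool_pos: [0.624, -0.0068, 0.4055]
ee_rot: [3.14, 0.002, -0.203]
wrist_force: [0.2, -0.8, -3.8]
width: 0.0117
```

{"api": "move_arm", "payload": {
  "increments": [
    [[0, 0, 0, 0, 0, 0, 0], [0, 0, 0, 0, 0, 0, 0], [0, 0, 0, 0, 0, 0, 0]]
  ]
}}

```text
time: 64.08
tool_pos: [0.6239, -0.0073, 0.4067]
ee_rot: [3.141, -0.0, -0.204]
wrist_force: [0.1, -0.7, -3.0]
width: 0.0117
```

```bash
python3 - <<'E'
from h import *
st()
im,d,p,w=snap('wrist','w29'); z=w[...,2]; x,y=w[...,0],w[...,1]
m=(z>.226)&(z<.242)&(abs(x-.624)<.08)&(abs(y)<.06); print('handle',rect(w[m]),np.nanmedian(z[m]))
print(np.histogram(z[(abs(x-.65)<.1)&(abs(y)<.1)],bins=np.arange(.1,.26,.01)))
plan([(.6241,-.0062,.36,-11.5)])
E
```

```text
t 64.08 pos [ 0.6239 -0.0073  0.4067] rpy [ 3.1413e+00 -1.0000e-04 -2.0420e-01] F [ 0.1 -0.7 -3. ] w 0.0117 j6 1.67
handle [ 6.244e+02 -9.400e+00  9.880e+01  3.490e+01  5.000e-01] 0.23173201550090408
(array([    0,     0,     0,     0,     0,     0,     0,     0,   177,
       52800,    50,   202,   371,  3367,   437]), array([0.1 , 0.11, 0.12, 0.13, 0.14, 0.15, 0.16, 0.17, 0.18, 0.19, 0.2 ,
       0.21, 0.22, 0.23, 0.24, 0.25]))
t 64.13 pos [ 0.6239 -0.0072  0.4068] rpy [ 3.1414e+00 -3.0000e-04 -2.0400e-01] F [ 0.9 -0.1 -2.4] w 0.0120 j6 1.67
   [-0.001, -0.01, 0.468] [0.0, -0.0, -0.002]
```

View pics/w29.png

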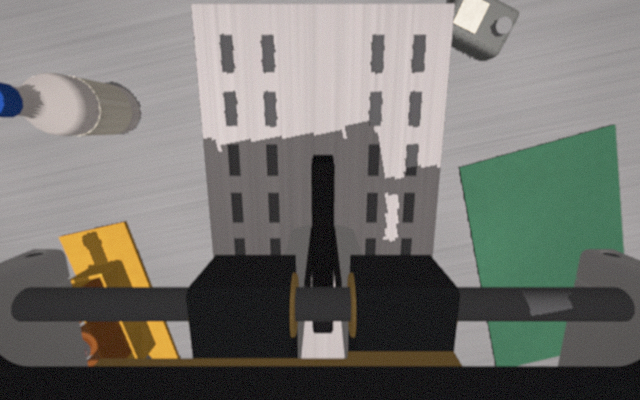

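The cover is held level over the tray. Lowering.

{"api": "move_arm", "payload": {
  "increments": [
    [[0, 0, -0.01, 0.1, 0, 0, -0.002], [0, 0, -0.01, 0.2, 0, 0, -0.002], [0, 0, -0.01, 0.3, 0, 0, -0.002], [0, 0, -0.01, 0.4, 0, 0, -0.002], [0, 0, -0.01, 0.48, 0, 0, -0.002], [0, 0, -0.01, 0.52, 0, 0, -0.002], [0, 0, -0.01, 0.54, 0, 0, -0.002], [0, 0, -0.01, 0.54, 0, 0, -0.002]]
  ]
}}

```text
time: 64.8
tool_pos: [0.6243, -0.0055, 0.3518]
ee_rot: [3.141, 0.001, -0.2]
wrist_force: [-0.5, 0.3, -2.8]
width: 0.0117
```

```bash
python3 - <<'E'
from h import *
plan([(.6241,-.0062,.345,-11.5)])
E
```

```text
t 64.80 pos [ 0.6243 -0.0055  0.3518] rpy [ 3.1414e+00  1.1000e-03 -1.9980e-01] F [-0.5  0.3 -2.8] w 0.0117 j6 1.67
   [-0.001, 0.007, 0.068] [0.0, 0.001, 0.001]
```

{"api": "move_arm", "payload": {
  "increments": [
    [[0, 0, 0.006, 0.01, 0, 0, 0.001], [0, 0, 0.006, 0.02, 0, 0, 0.001], [0, 0, 0.006, 0.03, 0, 0, 0.001], [0, 0, 0.006, 0.04, 0, 0, 0.001], [0, 0, 0.006, 0.05, 0, 0, 0.001], [0, 0, 0.006, 0.06, 0, 0, 0.001], [0, 0, 0.006, 0.07, 0, 0, 0.001], [0, 0, 0.006, 0.07, 0, 0, 0.001]]
  ]
}}

```text
time: 65.47
tool_pos: [0.6242, -0.0061, 0.3452]
ee_rot: [3.141, 0.0, -0.201]
wrist_force: [-0.7, -0.7, -3.0]
width: 0.0117
```

{"api": "move_arm", "payload": {
  "increments": [
    [[0, 0, 0, 0.005, 0, 0, 0], [0, 0, 0, 0.01, 0, 0, 0], [0, 0, 0, 0.012, 0, 0, 0], [0, 0, 0, 0.012, 0, 0, 0]]
  ]
}}

```text
time: 65.8
tool_pos: [0.6242, -0.0061, 0.3443]
ee_rot: [3.141, 0.0, -0.201]
wrist_force: [0.0, 0.2, -3.6]
width: 0.012
```

{"api": "move_arm", "payload": {
  "increments": [
    [[0, 0, 0, 0.005, 0, 0, 0], [0, 0, 0, 0.01, 0, 0, 0], [0, 0, 0, 0.015, 0, 0, 0], [0, 0, 0, 0.015, 0, 0, 0], [0, 0, 0, 0.015, 0, 0, 0]]
  ]
}}

```text
time: 66.22
tool_pos: [0.6242, -0.0061, 0.3435]
ee_rot: [3.142, -0.001, -0.201]
wrist_force: [-0.8, 0.1, -0.7]
width: 0.0117
```

{"api": "move_arm", "payload": {
  "increments": [
    [[0, 0, 0, 0.005, 0, 0, 0], [0, 0, 0, 0.006, 0, 0, 0], [0, 0, 0, 0.006, 0, 0, 0]]
  ]
}}

```text
time: 66.47
tool_pos: [0.6241, -0.0061, 0.3435]
ee_rot: [3.142, -0.001, -0.201]
wrist_force: [-2.6, 0.6, 4.5]
width: 0.0116
```

{"api": "move_arm", "payload": {
  "increments": [
    [[0.16, 0, 0, 0, 0, 0, 0], [0.2, 0, 0, 0, 0, 0, 0], [0.3, 0, 0, 0, 0, 0, 0], [0.4, 0, 0, 0, 0, 0, 0], [0.5, 0, 0, 0, 0, 0, 0], [0.6, 0, 0, 0, 0, 0, 0], [0.6, 0, 0, 0, 0, 0, 0], [0.6, 0, 0, 0, 0, 0, 0]]
  ]
}}

```text
time: 67.13
tool_pos: [0.6243, -0.0061, 0.3422]
ee_rot: [3.142, -0.0, -0.201]
wrist_force: [-0.7, -0.2, 0.2]
width: 0.0542
```

{"api": "move_arm", "payload": {
  "increments": [
    [[0.6, 0, 0, -0.1, 0, 0, 0], [0.6, 0, 0, -0.3, 0, 0, 0], [0.6, 0, 0, -0.5, 0, 0, 0], [0.6, 0, 0, -0.8, 0, 0, 0], [0.6, 0, 0, -0.9, 0, 0, 0], [0.6, 0, 0, -0.9, 0, 0, 0]]
  ]
}}

```text
time: 67.63
tool_pos: [0.6243, -0.006, 0.4374]
ee_rot: [-3.141, -0.009, -0.201]
wrist_force: [0.3, -0.1, 0.9]
width: 0.0564
```

{"api": "move_arm", "payload": {
  "increments": [
    [[0.6, -0.3, 0.3, 0, 0, 0, 0], [0.6, -0.6, 0.6, 0, 0, 0, 0], [0.6, -0.95, 0.95, 0, 0, 0, 0], [0.6, -0.95, 0.95, 0, 0, 0, 0], [0.6, -0.95, 0.95, 0, 0, 0, 0]]
  ]
}}

```text
time: 68.05
tool_pos: [0.5104, -0.0812, 0.4313]
ee_rot: [3.141, 0.001, -0.204]
wrist_force: [0.4, 1.0, 0.3]
width: 0.0562
```

```bash
python3 - <<'E'
from h import *
st()
for n in('scene','side','wrist'):
    im,d,p,w=snap(n,'f_'+n); z=w[...,2]; x,y=w[...,0],w[...,1]
    S=cv2.cvtColor(im,cv2.COLOR_RGB2HSV)[...,1]
    c=(z>.12)&(z<.136)&(x>.45)&(x<.8)&(y<.15)&(y>-.2)&(S<70); nl,lab,s,ce=cv2.connectedComponentsWithStats(c.astype(np.uint8)); i=1+s[1:,4].argmax(); print(n,'cover',rect(w[lab==i]),np.median(z[lab==i]))
    m=(z>.163)&(z<.175)&(abs(x-.624)<.07)&(abs(y)<.06); print(' handle',rect(w[m]),m.sum())
    b=(z>.124)&(z<.134)&(x<.57)&(x>.44)&(abs(y-.296)<.04); print(' bar',rect(w[b]) if b.sum() else 0,b.sum())
E
```

```text
t 68.05 pos [ 0.5104 -0.0812  0.4313] rpy [ 3.1414e+00  1.4000e-03 -2.0450e-01] F [0.4 1.  0.3] w 0.0562 j6 1.51
scene cover [623.6  -6.7 272.6 151.5 -11.4] 0.12826568170298364
 handle [624.2  -6.2 101.5  12.5 -11.3] 205
 bar [505.1 294.8 128.9  21.    1.4] 333
side cover [626.7  -6.6 271.9 154.7 -11.6] 0.12903868435527302
 handle [625.3  -6.1  99.4  16.5 -12.4] 126
 bar [504.9 295.8 129.8  24.2   1. ] 485
wrist cover [ 5.938e+02  1.000e-01  2.097e+02  1.507e+02 -1.150e+01] 0.12847159613364173
 handle [624.1  -6.7  99.6  12.7 -11.8] 2439
 bar 0 0
```

View pics/f_side.png

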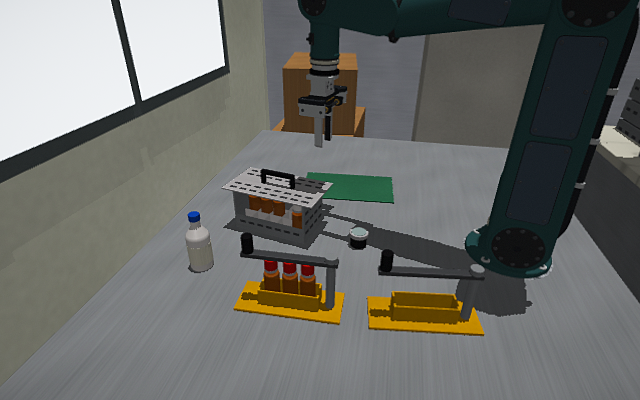

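View pics/f_scene.png

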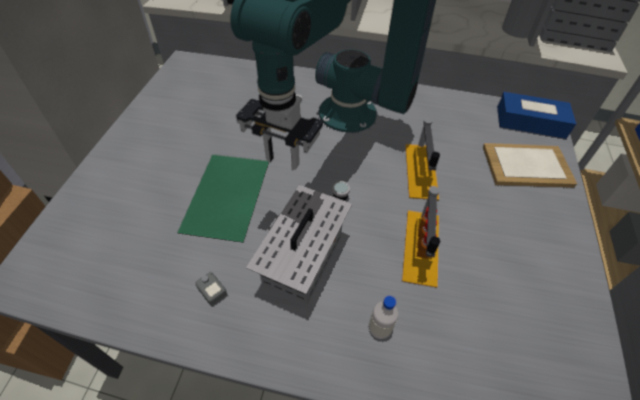

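Everything checks out: the cover is at (0.624, -0.0065) with yaw -11.5°, and the tray is at (0.624, -0.006) with yaw -11.5°. The bar is square on the three red caps at px (270–308, 280), and the bystanders are where they were. Handing in.

```bash
python3 - <<'E'
from h import *
print(robot.close_job()); 
E
```

```text
the job is handed in; nothing more can be done
None
```

I did the job in the order asked and handed it in; the robot's clock was at about 68 s of the 208 s.

- **Cover off and bar aside:** I parked the cover flat on the mat and turned the clamp bar about 82° aside.
- **Rejects:** All three red-capped rejects (three were present) were stood upright in the far carrier's trough, about 40 mm apart.
- **Bar back:** I lifted the bar over the caps and eased it down. Its upper face reads about 128 mm, 5 mm above its lowest position, as expected on the caps. The bar's yaw read 1.0–1.4° against the carrier's 1.35°.
- **Cover back:** It sits at (0.624, -0.0065), yaw about -11.5°. The tray measures (0.624, -0.006), yaw -11.5°.
- **White vials:** The six whites stood in their cells when last clearly seen, before the cover went on. In the last pictures they are mostly hidden by the cover.
- **Other things:** By eye in the last pictures, the bottle, loupe, counter and look-alike carrier have not moved.

Two things did not match the simple picture:

- **Cover knocked:** While parked it was knocked about 4 cm and overhung the mat a little. I re-measured it before picking it up.
- **Cover off centre at the start:** It was about 9 mm off the tray's centre, so I put it back on the measured tray centre instead of where it had been.

No check failed. The side camera read the cover about 2.5 mm further along x than the tray centre, which is about the calibration tolerance.

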